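# Heft the slide magazines, dock the good ones, rack the rest for refilling

## Robot

A 7-joint arm with a two-finger parallel gripper is mounted at the origin on a cart in front of the work surface, level with it; the furniture and walls round the work are solid. World frame = base frame: x ahead of the robot, y to its left, z up, the work surface at z = 0. Lengths are in m, angles in rad, forces in N, time in s.
With the tool pointing down it reaches from about 0.425 to 0.875 m from the base axis. Payload 4.7 kg.
Tool frame: the origin (TCP) lies where the fingers leave the gripper's body, on its centre line; the fingertips stand 70 mm ahead of it and the grasp point (between the pads) lies 51 mm ahead of it; z points along the fingers, y is the line along which they close (so a half turn about z gives the same grasp; the last joint's range is limited). The gripper opens to 87 mm and grips with 3 to 60 N. Pads are 19 mm wide; open, the fingers measure 117 mm over their backs; the gripper's body (75 mm by 190 mm) begins 51 mm behind the grasp point.
Start: joints at [0.014, 0.321, -0.07, 1.45, 0.023, 1.371, -0.057], TCP at [0.65, -0, 0.292] pointing down, gripper open.
Joint ranges: [-2.86, 2.86], [-0.3, 2.09], [-1.38, 1.24], [0.06, 2.45], [-1.56, 4.7], [0.09, 2.05], [-2.69, 2.69]. Speed limits (rad/s): [2.57, 2.57, 3.14, 3.14, 3.14, 3.14, 3.14].

## Interface

Orientations are given as a rotation vector (axis times angle).
In Python, from bench import get_state, get_image, get_calibration, close_job gives the robot as it stands.
- The arm moves only by the tool send_rows, never from a script. Its argument "rows" is a list of rows, each an object of numbers: "hand": the finger opening in mm, from 0 to 87; "x", "y", "z": the shift along the world's x, y, z in mm; "roll": the turn about the world's z in degrees. A call has 1 to 10 rows; each row shifts and turns the commanded pose from where the row before left it; what a row does not reach is not made up. A row lasts 1/10 s, in which the tool goes at most 50 mm and 8.59 degrees, less where a joint would pass 70% of its speed; a pose out of reach is approached as far as the arm can. A call is refused whole if a number of a shift passes 50 or a number of a turn 8.59, either way. A call with a gripper value outside its range is refused whole. The fingers move at their own pace and stop on an object; "force" is the grip in N (left out, the last holds). Time passes only in rows, so rows that do not move let the fingers close. It gives the time, the measured TCP pose, the force, the opening and the grip force at its end, in the units of the state.
- get_state(): the state, without advancing time (a new reading comes with each control period).
- get_image(name): name is "scene" or "side" or "wrist"; returns the picture (480x640x3 uint8, blue, green, red); there is no depth.
- get_calibration(name): a dict with "mtx" (3x3 intrinsics, pixels), "world_from_camera" (4x4, takes a point from camera to world coordinates). Camera axes: x right, y down, z forward; pixel columns grow to the right and rows downward; lengths in m; the calibration is good to about 2 mm. A picture is of the moment at which its call begins: read the wrist's pose just before it. get_calibration takes no time and is no camera call; for the wrist camera it gives the pose at the moment of the call.
- close_job(): hands the job in; it is judged then, once.
The state is a dict: "time": time; "joint_positions": joint angles; "qd": joint speeds; "joint_torque": joint torques, N m; "position": TCP position; "tool_rot": TCP orientation; "ft_force": force on the tool from outside, world axes, zero at the start; "torque": the same for the moment, N m; "grip_width": opening from 0.0 (shut) to 1.0 (fully open); "grip_force": force on a finger pad.
Only numpy, scipy, OpenCV 4.12 (cv2) and the standard library are available. Lean on these libraries where they do the work, as an engineer would, in place of code of your own. Each camera call takes 0.05 s, during which the arm holds its last target. There are 200 camera calls.

## Task

Open the dock's lock bar and check by weight how full every slide magazine is, those already on the dock and those on the bench: an empty one weighs 200 g, a full one 500 g. Each that is at least half full (350 g) belongs on the dock, slid along a free rail until the detent has it and it is fully home; stand all the others upright in a neat row, side by side and square, in the refill tray with their toes against its fence. Then close the lock bar fully, and leave the jar and the vials where they are.

Things in the scene. Friction and masses are not known exactly. Their poses are not given: they have to be found in the camera images.
- mag_a: opaque white slide magazine, grey foot, black bow handle; starts latched on rail 2. All five are alike outside: body 84 (x) x 44 (y) x 72 high; foot runs on as a toe at +x, 44 wide, 20 high, steel cross ridge on top, toe end 70 mm from origin, rear face 42. Handle bar along x, 60 x 14 wide x 10 high, middle 99 mm above the origin, 22 free under it. Origin: centre of body underside, z up
- mag_b: slide magazine like mag_a (shape, origin and axes). If present, starts latched on rail 4. Each magazine weighs anything from 200 g (no slides) to 500 g (full), which cannot be seen. A T-slot runs along the underside, 24 mm wide inside, 16 between its lips, 14 high, for the dock's rails
- mag_c: slide magazine like mag_a (shape, origin and axes), its own unknown load of 200 to 500 g in all. If present, starts upright on the bench, toe roughly away from the robot
- mag_d: slide magazine like mag_a (shape, origin and axes), its own unknown load of 200 to 500 g in all. If present, starts upright on the bench, toe roughly away from the robot
- mag_e: slide magazine like mag_a (shape, origin and axes), its own unknown load of 200 to 500 g in all. If present, starts upright on the bench, toe roughly away from the robot
- dock: fixed loading dock: grey deck, x -105 to +95, y +-144, top 14 mm above the origin; four T-rails 68 mm apart in y; at the back a white hood, x +49 to +95, 51 above the deck. Origin on the underside, +x into the hood. Rails start at x = +16: stand a magazine on the deck before its rail, toe to the hood, its origin at x about -58, push it +x. Lift one off only there
- lock_bar (a joint): steel comb bar in a groove across the deck, at dock x = -47 mm; slides along y. 0 = locked, pushed in towards dock +y: a tooth, 20 above the deck, stands behind each bay. 0.022 (m) = open, pulled out to dock -y: teeth between the bays. Stays where left (friction about 2.5 N). Close it only once all are home: a tooth would shove one that is not askew
- lock_knob (a point): middle of the black upright knob, 20 mm across and 24 high, on a slim post of the lock bar outside the dock's -y end, 70 mm above the bench; moves with the bar
- tray: fixed refill tray, dark steel, 128 (x) x 240 (y), floor 4 mm above the bench. At +x a fence 40 high, inner face x = +60; rims 14 high at the y ends, inner faces y = +-116; open at -x. Origin: underside centre. A magazine with its toe on the fence has its origin at x = -10. Room for four side by side, about 52 mm apart
- bay1 (a point): on the deck (dock x = +5 mm): where a magazine's origin lies when fully home on rail 1 (1 = the dock's +y end). The ridge meets a hidden sprung roller about 16 mm before home; about 6 to 9 N of push takes it over, the force drops, then a solid stop: home. The roller then holds it; pulling off takes about as much
- bay2 (a point): on the deck (dock x = +5 mm): where a magazine's origin lies when fully home on rail 2 (1 = the dock's +y end). See bay1
- bay3 (a point): on the deck (dock x = +5 mm): where a magazine's origin lies when fully home on rail 3 (1 = the dock's +y end). See bay1
- bay4 (a point): on the deck (dock x = +5 mm): where a magazine's origin lies when fully home on rail 4 (1 = the dock's +y end). See bay1
- tool_jar: bystander: glass jar with small tools standing in it, 57 across, 118 high; origin at the centre of its underside
- vial_a: bystander: capped vial, 23 across, 57 high; origin at the centre of its underside
- vial_b: bystander: capped vial, 23 across, 57 high; origin at the centre of its underside

How it is judged:
By the outcome, as a careful person would: the job done as asked, in the order asked, and still so for the second after the job is handed in, with the robot touching nothing.
Of mag_b, mag_c, mag_d, mag_e only 3 to 4 are there at a start; the rules pass over those that are not, and their reading is None.
At some moment in a run one of mag_c, mag_d, mag_e may be knocked a few centimetres aside while the robot is not near it.
It also fails if it takes over 208 s, if anything falls off the work surface, if the arm or the gripper's body presses on something with over 40 N, if the wrist force passes 120 N, or if a joint passes its speed limit or range.

## Working session

There is one attempt and no reset: what is moved stays moved. The work goes in short steps, Python scripts to look and compute and a tool call to move; the robot and the scene stay as the last step left them, time stands still between calls to the robot, and variables do not carry over. Pictures are saved under pics/ and viewed, at most 14 in all, crops included, and the job is handed in when it is done.

Besides the shell and the picture viewer there is one more tool, called after "Request:" as a command line: name --argument value ..., lists and objects as JSON in quotes. send_rows: Moves the arm, as the interface text tells. Its arguments: {"type":"object","properties":{"rows":{"type":"array","items":{"type":"object","properties":{"hand":{"type":"number"},"x":{"type":"number"},"y":{"type":"number"},"z":{"type":"number"},"roll":{"type":"number"}}}},"force":{"type":"number"}},"required":["rows"]}

```bash
mkdir -p pics; ls
cat > h.py <<'E'
import numpy as np, cv2
from bench import get_state,get_image,get_calibration,close_job
def px2w(name,u,v,z,cal=None):
    c=cal or get_calibration(name); K=np.array(c["mtx"]);T=np.array(c["world_from_camera"])
    d=T[:3,:3]@np.linalg.solve(K,[u,v,1.]); o=T[:3,3]
    return o+d*(z-o[2])/d[2]
def w2px(name,p,cal=None):
    c=cal or get_calibration(name); K=np.array(c["mtx"]);T=np.array(c["world_from_camera"])
    q=K@(T[:3,:3].T@(np.array(p)-T[:3,3])); return q[:2]/q[2]
E
python3 - <<'E'
from h import *
for n in ("scene","side","wrist"):
    cv2.imwrite(f"pics/{n}0.png",get_image(n)); c=get_calibration(n); print(n,np.round(c["mtx"],1).tolist(),np.round(c["world_from_camera"],3).tolist())
print(get_state())
E
```

```text
pics
scene [[496.6, 0.0, 315.7], [0.0, 496.6, 234.8], [0.0, 0.0, 1.0]] [[0.611, -0.561, 0.558, 0.065], [-0.791, -0.448, 0.417, -0.496], [0.016, -0.696, -0.718, 0.766], [0.0, 0.0, 0.0, 1.0]]
side [[442.2, 0.0, 314.8], [0.0, 442.2, 243.3], [0.0, 0.0, 1.0]] [[-0.817, -0.362, 0.45, 0.199], [-0.577, 0.509, -0.639, 0.506], [0.002, -0.781, -0.624, 0.654], [0.0, 0.0, 0.0, 1.0]]
wrist [[387.6, 0.0, 317.7], [0.0, 387.6, 239.5], [0.0, 0.0, 1.0]] [[1.0, 0.0, -0.002, 0.651], [-0.0, -0.96, -0.28, 0.076], [-0.002, 0.28, -0.96, 0.383], [0.0, 0.0, 0.0, 1.0]]
{'time': 0.15, 'joint_positions': array([ 0.01411195,  0.32167028, -0.07005   ,  1.45138965,  0.02260024,
        1.3708256 , -0.05688207]), 'qd': array([-0.00197925, -0.00268653, -0.00095668, -0.003791  ,  0.00055368,
        0.00041266, -0.00040415]), 'joint_torque': array([ 2.16972071e-04, -4.91794288e+01, -4.04079035e-01, -3.12878716e+01,
       -6.39387709e-02,  4.04033612e-02,  9.90178205e-05]), 'position': array([ 6.49678696e-01, -6.96332210e-05,  2.91403593e-01]), 'tool_rot': array([-2.22074142e+00, -2.22073544e+00,  1.77932171e-03]), 'ft_force': array([-0.19498779, -0.11788166,  0.18175518]), 'torque': array([ 0.01174561, -0.02814712, -0.01071687]), 'grip_force': 0.0, 'grip_width': 0.9990662737951728}
```

View pics/scene0.png

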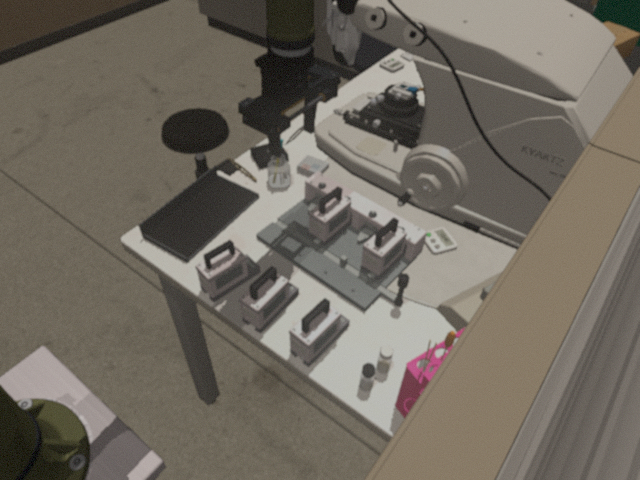

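View pics/side0.png

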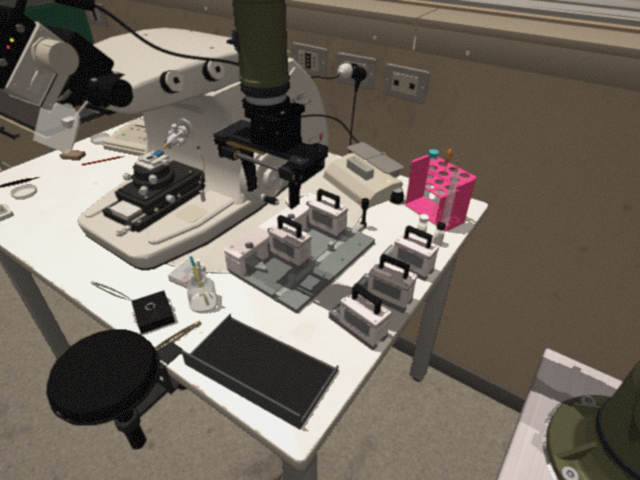

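View pics/wrist0.png

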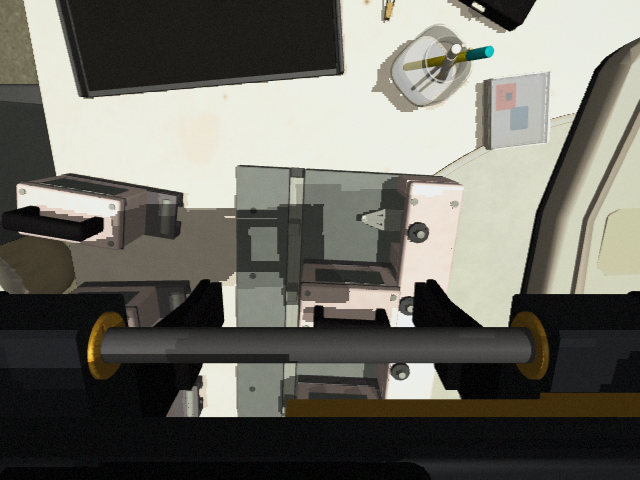

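Run:
```python
from h import *
a=cv2.imread("pics/scene0.png")[178:358,190:430]; cv2.imwrite("pics/c1.png",cv2.resize(a,None,fx=3.3,fy=3.3,interpolation=cv2.INTER_CUBIC))
a=cv2.imread("pics/side0.png")[180:380,180:446]; cv2.imwrite("pics/c2.png",cv2.resize(a,None,fx=3,fy=3,interpolation=cv2.INTER_CUBIC))
c=get_calibration("wrist")
for uv,z in [((237,165),.014),((288,165),.014),((402,178),.065),((463,184),.065),((78,96),.014),((342,72),.014),((425,80),.0)]: print(uv,px2w("wrist",*uv,z,c).round(3))
```

```text
(237, 165) [0.574 0.041 0.014]
(288, 165) [0.622 0.041 0.014]
(402, 178) [0.719 0.035 0.065]
(463, 184) [0.769 0.031 0.065]
(78, 96) [0.435 0.102 0.014]
(342, 72) [0.671 0.122 0.014]
(425, 80) [0.749 0.117 0.   ]
```

View pics/c1.png

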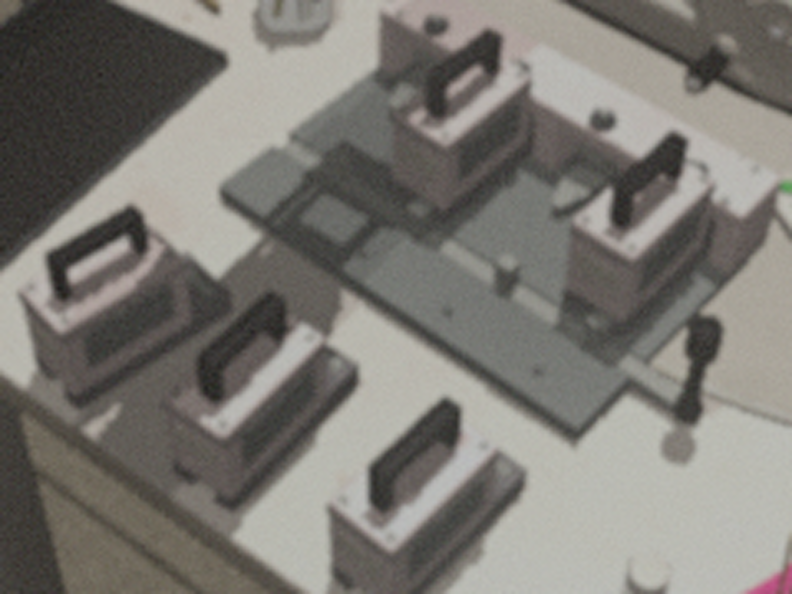

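View pics/c2.png

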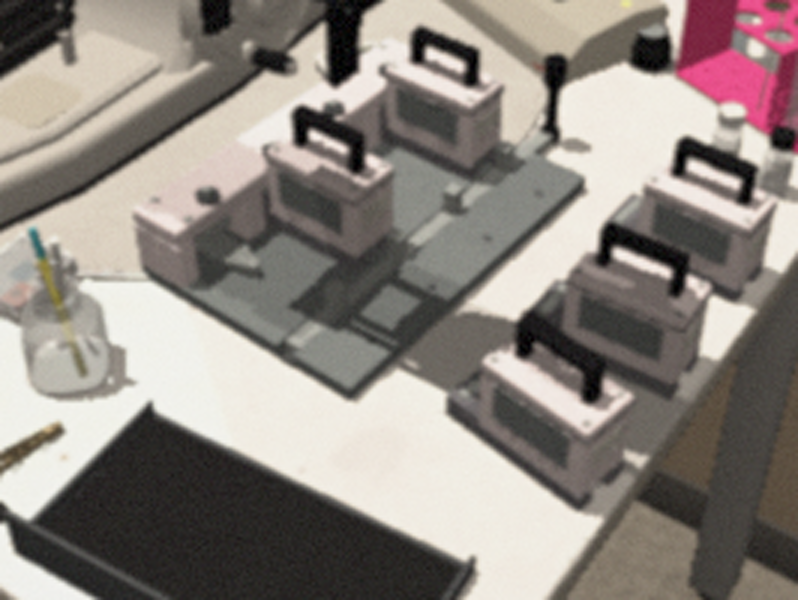

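```bash
cat >> h.py <<'E'
def tri(ps,ps2):
    A=[];b=[]
    for n,(u,v) in (("scene",ps),("side",ps2)):
        c=get_calibration(n);K=np.array(c["mtx"]);T=np.array(c["world_from_camera"])
        d=T[:3,:3]@np.linalg.solve(K,[u,v,1.]);d/=np.linalg.norm(d);P=np.eye(3)-np.outer(d,d);A.append(P);b.append(P@T[:3,3])
    return np.linalg.solve(A[0]+A[1],b[0]+b[1])
E
python3 - <<'E'
from h import *
S=lambda p:(p[0]/3.3+190,p[1]/3.3+178)
D=lambda p:(p[0]/3+180,p[1]/3+180)
H={"r2":((435,85),(493,38),(358,137),(303,113),.118),"r4":((622,185),(677,140),(478,57),(420,35),.118),
"hi":((55,255),(135,212),(600,365),(525,325),.104),"mid":((208,355),(275,300),(682,262),(610,232),.104),"lo":((380,465),(450,408),(750,175),(683,145),.104)}
for k,(sr,st,dr,dt,z) in H.items():
    r=tri(S(sr),D(dr));t=tri(S(st),D(dt))
    print(k,"tri",r.round(3),t.round(3),"scene",px2w("scene",*S(sr),z).round(3),px2w("scene",*S(st),z).round(3),"side",px2w("side",*D(dr),z).round(3),px2w("side",*D(dt),z).round(3), "yaw",np.degrees(np.arctan2(*(t-r)[1::-1])).round(1))
print("knobtop",tri(S((705,322)),D((556,58))), px2w("scene",*S((705,322)),.082))
print("dock front corners",px2w("scene",*S((222,192)),.014),px2w("scene",*S((578,430)),.014),px2w("side",*D((352,390)),.014),px2w("side",*D((583,180)),.014))
for p,z in (((230,317),.014),((338,370),.014),((303,418),.04),((187,355),.04),((303,418),.014),((187,355),.014)): print("tray",p,px2w("side",*p,z).round(3))
for p,z in (((124,238),.014),((186,256),.014),((259,205),.014),((212,170),.04),((212,170),.014)): print("trayS",p,px2w("scene",*p,z).round(3))
E
```

```text
r2 tri [ 0.647 -0.075  0.114] [ 0.7   -0.078  0.113] scene [ 0.642 -0.078  0.118] [ 0.698 -0.08   0.118] side [ 0.645 -0.071  0.118] [ 0.693 -0.071  0.118] yaw -3.1
r4 tri [ 0.639 -0.209  0.116] [ 0.693 -0.212  0.113] scene [ 0.642 -0.209  0.118] [ 0.691 -0.214  0.118] side [ 0.632 -0.203  0.118] [ 0.685 -0.203  0.118] yaw -3.8
hi tri [0.416 0.008 0.104] [0.469 0.001 0.099] scene [0.419 0.008 0.104] [ 0.468 -0.003  0.104] side [0.413 0.009 0.104] [0.464 0.006 0.104] yaw -7.8
mid tri [ 0.417 -0.102  0.102] [ 0.468 -0.103  0.1  ] scene [ 0.419 -0.102  0.104] [ 0.468 -0.105  0.104] side [ 0.414 -0.098  0.104] [ 0.464 -0.097  0.104] yaw -1.6
lo tri [ 0.42  -0.212  0.1  ] [ 0.471 -0.217  0.099] scene [ 0.421 -0.213  0.104] [ 0.469 -0.219  0.104] side [ 0.415 -0.205  0.104] [ 0.467 -0.209  0.104] yaw -6.1
knobtop [ 0.61156053 -0.28453408  0.08300386] [ 0.61422636 -0.28400035  0.082     ]
dock front corners [0.56968832 0.03335749 0.014     ] [ 0.55667529 -0.24713408  0.014     ] [0.56820321 0.04124457 0.014     ] [ 0.55428388 -0.2395405   0.014     ]
tray (230, 317) [0.663 0.13  0.014]
tray (338, 370) [0.428 0.111 0.014]
tray (303, 418) [0.416 0.228 0.04 ]
tray (187, 355) [0.643 0.25  0.04 ]
tray (303, 418) [0.425 0.217 0.014]
tray (187, 355) [0.662 0.239 0.014]
trayS (124, 238) [0.393 0.246 0.014]
trayS (186, 256) [0.439 0.108 0.014]
trayS (259, 205) [0.644 0.096 0.014]
trayS (212, 170) [0.645 0.241 0.04 ]
trayS (212, 170) [0.665 0.267 0.014]
```

Request:
send_rows --rows '[{"x": -7,"y": -48,"hand": 50},{"x": -6,"y": -48},{"x": -6,"y": -48},{"x": -6,"y": -48},{"x": -6,"y": -46},{"x": -6,"y": -46,"z": -40},{"z": -40},{"z": 0}]'

```text
schema error: expected keys hand, x, y, z, roll
```

Run:
```python
from h import *
s=get_state();print(s["time"],s["position"].round(4),s["ft_force"].round(2))
cv2.imwrite("pics/w1.png",get_image("wrist"))
```

```text
0.15 [ 6.497e-01 -1.000e-04  2.914e-01] [-0.19 -0.12  0.18]
```

View pics/w1.png

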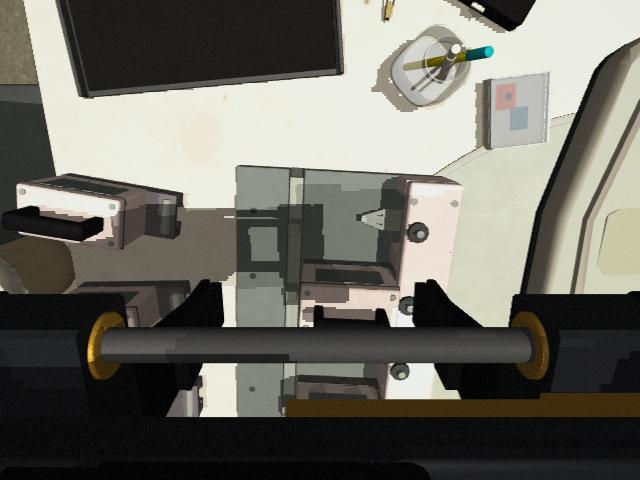

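Request:
send_rows --rows '[{"x": -7,"y": -48,"z": 0,"roll": 0,"hand": 50},{"x": -6,"y": -48,"z": 0,"roll": 0,"hand": 50},{"x": -6,"y": -48,"z": 0,"roll": 0,"hand": 50},{"x": -6,"y": -48,"z": 0,"roll": 0,"hand": 50},{"x": -6,"y": -46,"z": 0,"roll": 0,"hand": 50},{"x": -6,"y": -46,"z": -40,"roll": 0,"hand": 50},{"x": 0,"y": 0,"z": -40,"roll": 0,"hand": 50},{"x": 0,"y": 0,"z": 0,"roll": 0,"hand": 50}]'

```text
time: 1.0
position: [0.6103, -0.276, 0.2129]
tool_rot: [-2.217, -2.21, 0.008]
ft_force: [-1.1, 1.2, -1.4]
grip_width: 0.58
grip_force: 0.0
```

Run:
```python
from h import *
s=get_state();print(s["time"],s["position"].round(4),s["ft_force"].round(2))
a=get_image("wrist");b=get_image("side")
cv2.imwrite("pics/w1.png",np.hstack([cv2.resize(a,(400,300)),cv2.resize(b[130:330,250:517],(400,300))]))
```

```text
1.0 [ 0.6103 -0.276   0.2129] [-1.06  1.23 -1.38]
```

View pics/w1.png

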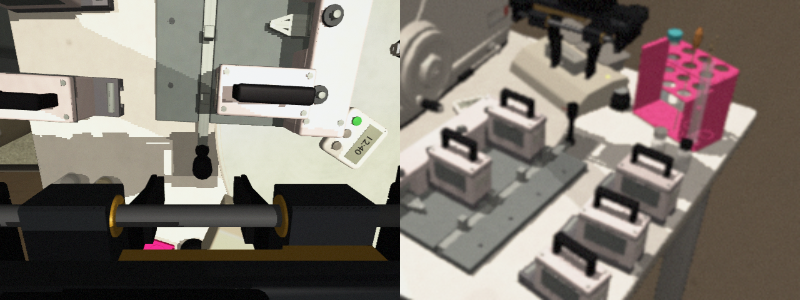

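Run:
```python
from h import *
s=get_state();print(s["position"].round(4))
for z in(.07,.082):print(px2w("wrist",324,262,z).round(4),px2w("wrist",324,268,z).round(4))
# r4 bar ends
print(px2w("wrist",232*1.6,86*1.6,.118),px2w("wrist",314*1.6,86*1.6,.118),px2w("wrist",273*1.6,94*1.6,.118))
```

```text
[ 0.6143 -0.2741  0.2193]
[ 0.6191 -0.2837  0.07  ] [ 0.6191 -0.2879  0.07  ]
[ 0.6189 -0.2795  0.082 ] [ 0.6189 -0.2835  0.082 ]
[ 0.6407537  -0.20320953  0.118     ] [ 0.70396214 -0.20313788  0.118     ] [ 0.6728902  -0.20919623  0.118     ]
```

Request:
send_rows --rows '[{"x": 4,"y": 0,"z": -30,"roll": 0,"hand": 50},{"x": 0,"y": 0,"z": -30,"roll": 0,"hand": 50},{"x": 0,"y": 0,"z": -28,"roll": 0,"hand": 50},{"x": 0,"y": 0,"z": 0,"roll": 0,"hand": 50},{"x": 0,"y": 0,"z": 0,"roll": 0,"hand": 10},{"x": 0,"y": 0,"z": 0,"roll": 0,"hand": 10},{"x": 0,"y": 0,"z": 0,"roll": 0,"hand": 10},{"x": 0,"y": 0,"z": 0,"roll": 0,"hand": 10},{"x": 0,"y": 0,"z": 0,"roll": 0,"hand": 10}]' --force 30

```text
time: 2.0
position: [0.6131, -0.2766, 0.1318]
tool_rot: [-2.218, -2.213, 0.011]
ft_force: [-11.2, 1.8, 8.4]
grip_width: 0.22
grip_force: 30.1
```

Request:
send_rows --rows '[{"x": 0,"y": 0,"z": 0,"roll": 0,"hand": 45},{"x": 0,"y": 0,"z": 0,"roll": 0,"hand": 45},{"x": 0,"y": 0,"z": 0,"roll": 0,"hand": 45}]'

```text
time: 2.3
position: [0.6186, -0.2759, 0.1327]
tool_rot: [2.22, 2.22, 0.002]
ft_force: [0.5, 0.7, -0.2]
grip_width: 0.409
grip_force: 0.0
```

Run:
```python
from h import *
s=get_state();print(s["position"].round(4),s["ft_force"].round(2))
a=get_image("wrist");b=get_image("scene")
cv2.imwrite("pics/w2.png",np.hstack([cv2.resize(a,(400,300)),cv2.resize(b[180:380,300:567],(400,300))]))
```

```text
[ 0.6186 -0.2759  0.1327] [ 0.51  0.71 -0.2 ]
```

View pics/w2.png

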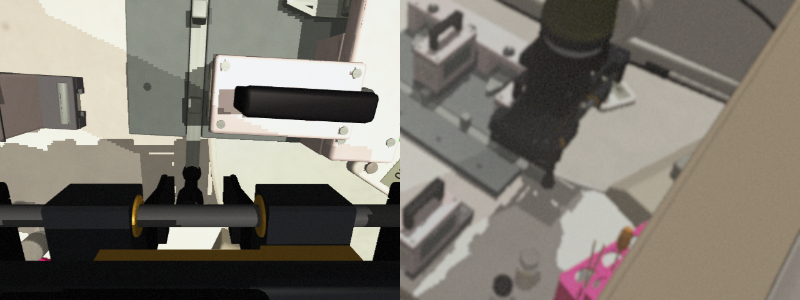

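Request:
send_rows --rows '[{"x": -5,"y": -5,"z": -10,"roll": 0,"hand": 45},{"x": 0,"y": 0,"z": 0,"roll": 0,"hand": 45},{"x": 0,"y": 0,"z": 0,"roll": 0,"hand": 10},{"x": 0,"y": 0,"z": 0,"roll": 0,"hand": 10},{"x": 0,"y": 0,"z": 0,"roll": 0,"hand": 10},{"x": 0,"y": 0,"z": 0,"roll": 0,"hand": 10},{"x": 0,"y": 0,"z": 0,"roll": 0,"hand": 10},{"x": 0,"y": 0,"z": 0,"roll": 0,"hand": 10}]'

```text
time: 3.2
position: [0.6124, -0.2805, 0.1217]
tool_rot: [-2.221, -2.22, 0.001]
ft_force: [-3.5, 0.7, 2.5]
grip_width: 0.214
grip_force: 30.0
```

Request:
send_rows --rows '[{"x": -0.3,"y": -6,"z": 0,"roll": 0,"hand": 10},{"x": -0.3,"y": -6,"z": 0,"roll": 0,"hand": 10},{"x": -0.2,"y": -6,"z": 0,"roll": 0,"hand": 10},{"x": -0.2,"y": -6,"z": 0,"roll": 0,"hand": 10},{"x": 0,"y": -2,"z": 0,"roll": 0,"hand": 10},{"x": 0,"y": 0,"z": 0,"roll": 0,"hand": 10},{"x": 0,"y": 0,"z": 0,"roll": 0,"hand": 10}]'

```text
time: 3.9
position: [0.6114, -0.3029, 0.1216]
tool_rot: [-2.215, -2.218, -0.003]
ft_force: [-7.2, 7.5, 7.3]
grip_width: 0.22
grip_force: 30.0
```

Request:
send_rows --rows '[{"x": 0,"y": 0,"z": 0,"roll": 0,"hand": 45},{"x": 0,"y": 0,"z": 0,"roll": 0,"hand": 45},{"x": 0,"y": 0,"z": 0,"roll": 0,"hand": 45},{"x": 0,"y": 0,"z": 30,"roll": 0,"hand": 45},{"x": 0,"y": 0,"z": 35,"roll": -8,"hand": 45},{"x": 0,"y": 0,"z": 35,"roll": -8.5,"hand": 45},{"x": 11,"y": 19,"z": 20,"roll": -8.5,"hand": 45},{"x": 11,"y": 19,"z": 0,"roll": -8.5,"hand": 45},{"x": 11,"y": 19,"z": 0,"roll": -8.5,"hand": 45},{"x": 11,"y": 19,"z": 0,"roll": -8.5,"hand": 45}]'

```text
time: 4.9
position: [0.6569, -0.2302, 0.2421]
tool_rot: [2.959, 1.051, 0.002]
ft_force: [0.4, -0.1, -0.8]
grip_width: 0.518
grip_force: 0.0
```

Request:
send_rows --rows '[{"x": 10,"y": 18,"z": 0,"roll": -8.5,"hand": 45},{"x": 0,"y": 0,"z": 0,"roll": -8.5,"hand": 45},{"x": 0,"y": 0,"z": 0,"roll": -8.5,"hand": 45},{"x": 0,"y": 0,"z": 0,"roll": -8.5,"hand": 45},{"x": 0,"y": 0,"z": 0,"roll": -8.5,"hand": 45},{"x": 0,"y": 0,"z": 0,"roll": 0,"hand": 45},{"x": 0,"y": 0,"z": 0,"roll": 0,"hand": 45},{"x": 0,"y": 0,"z": 0,"roll": 0,"hand": 45}]'

```text
time: 5.7
position: [0.6663, -0.2126, 0.2417]
tool_rot: [3.141, -0.078, 0.0]
ft_force: [0.4, -0.4, 1.0]
grip_width: 0.515
grip_force: 0.0
```

```bash
cat >> h.py <<'E'
from scipy.spatial.transform import Rotation as R
def yaw(s):
    M=R.from_rotvec(s["tool_rot"]).as_matrix()  # tool y axis; mag yaw = angle of closing axis + 90 (mod 180)
    return (np.degrees(np.arctan2(M[1,1],M[0,1]))+90+90)%180-90, M[:,2].round(3)
E
python3 - <<'E'
from h import *
s=get_state();print(s["time"],s["position"].round(4),s["ft_force"].round(2),yaw(s),s["joint_positions"].round(2))
a=get_image("wrist");b=get_image("scene")
cv2.imwrite("pics/w3.png",np.hstack([cv2.resize(a,(400,300)),cv2.resize(b[180:380,230:497],(400,300))]))
E
```

```text
5.7 [ 0.6663 -0.2126  0.2417] [ 0.4  -0.39  0.95] (np.float64(-2.854998970676519), array([ 0., -0., -1.])) [ 0.05  0.46  0.31  1.39 -0.14  1.31 -1.26]
```

View pics/w3.png

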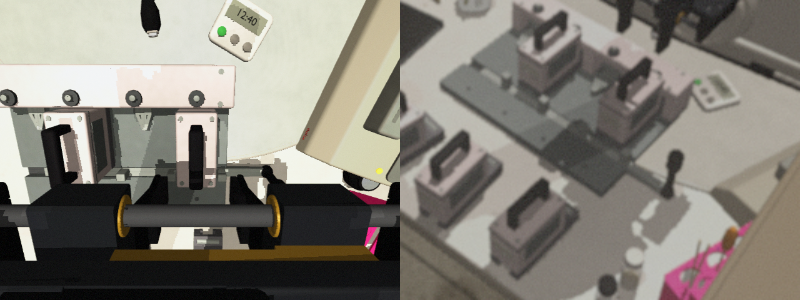

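Request:
send_rows --rows '[{"x": 0,"y": 2,"z": -30,"roll": 0,"hand": 45},{"x": 0,"y": 0,"z": -30,"roll": 0,"hand": 45},{"x": 0,"y": 0,"z": -17,"roll": 0,"hand": 45},{"x": 0,"y": 0,"z": 0,"roll": 0,"hand": 45},{"x": 0,"y": 0,"z": 0,"roll": 0,"hand": 5},{"x": 0,"y": 0,"z": 0,"roll": 0,"hand": 5},{"x": 0,"y": 0,"z": 0,"roll": 0,"hand": 5},{"x": 0,"y": 0,"z": 0,"roll": 0,"hand": 5},{"x": 0,"y": 0,"z": 0,"roll": 0,"hand": 5},{"x": 0,"y": 0,"z": 0,"roll": 0,"hand": 5}]' --force 50

```text
time: 6.8
position: [0.6664, -0.2103, 0.1653]
tool_rot: [-3.14, 0.082, -0.001]
ft_force: [-0.7, 0.3, 1.8]
grip_width: 0.147
grip_force: 50.0
```

Request:
send_rows --rows '[{"x": -6,"y": 0.3,"z": 0,"roll": 0,"hand": 5},{"x": -6,"y": 0.3,"z": 0,"roll": 0,"hand": 5},{"x": -6,"y": 0.3,"z": 0,"roll": 0,"hand": 5},{"x": -7,"y": 0.3,"z": 0,"roll": 0,"hand": 5},{"x": -7,"y": 0.3,"z": 0,"roll": 0,"hand": 5},{"x": -7,"y": 0.3,"z": 0,"roll": 0,"hand": 5},{"x": -8,"y": 0.4,"z": 0,"roll": 0,"hand": 5},{"x": -8,"y": 0.4,"z": 0,"roll": 0,"hand": 5},{"x": -8,"y": 0.4,"z": 0,"roll": 0,"hand": 5},{"x": 0,"y": 0,"z": 0,"roll": 0,"hand": 5}]'

```text
time: 7.8
position: [0.6016, -0.2077, 0.1653]
tool_rot: [-3.14, 0.083, 0.002]
ft_force: [-3.1, 0.7, 7.3]
grip_width: 0.152
grip_force: 50.0
```

Request:
send_rows --rows '[{"x": 0,"y": 0,"z": 3,"roll": 0,"hand": 5},{"x": 0,"y": 0,"z": 3,"roll": 0,"hand": 5},{"x": 0,"y": 0,"z": 0,"roll": 0,"hand": 5},{"x": 0,"y": 0,"z": 0,"roll": 0,"hand": 5}]'

```text
time: 8.2
position: [0.6023, -0.2073, 0.1695]
tool_rot: [-3.14, 0.082, 0.004]
ft_force: [-0.4, -0.2, -3.9]
grip_width: 0.15
grip_force: 50.0
```

Run:
```python
from h import *
s=get_state();print(s["position"].round(4),s["ft_force"].round(2))
a=get_image("scene")
cv2.imwrite("pics/w4.png",cv2.resize(a[200:340,300:480],None,fx=3,fy=3))
```

```text
[ 0.6023 -0.2073  0.1695] [-0.45 -0.24 -3.95]
```

View pics/w4.png

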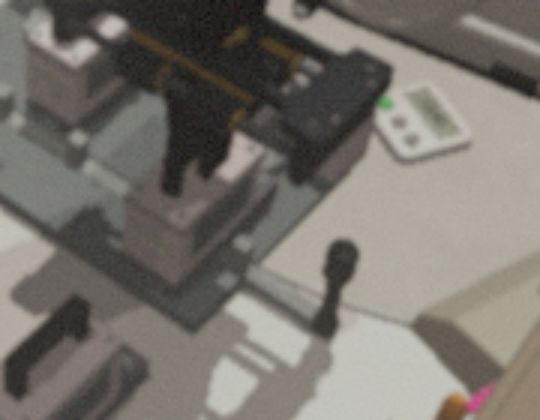

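Request:
send_rows --rows '[{"x": 0,"y": 0,"z": 10,"roll": 0,"hand": 5},{"x": 0,"y": 0,"z": 15,"roll": 0,"hand": 5},{"x": 0,"y": 0,"z": 10,"roll": 0,"hand": 5},{"x": 0,"y": 0,"z": 5,"roll": 0,"hand": 5},{"x": 0,"y": 0,"z": 0,"roll": 0,"hand": 5},{"x": 0,"y": 0,"z": 0,"roll": 0,"hand": 5},{"x": 0,"y": 0,"z": 0,"roll": 0,"hand": 5},{"x": 0,"y": 0,"z": 0,"roll": 0,"hand": 5}]'

```text
time: 9.05
position: [0.6028, -0.2074, 0.2099]
tool_rot: [-3.14, 0.082, 0.002]
ft_force: [-0.2, -0.4, -4.0]
grip_width: 0.153
grip_force: 50.0
```

```bash
cat > wt.py <<'E'
from h import *
# samples over 0.05 s steps (camera calls hold the arm)
F=[]
for i in range(5):
    s=get_state();F.append(np.r_[s["ft_force"],s["position"]]); get_image("scene")
s=get_state();F.append(np.r_[s["ft_force"],s["position"]])
F=np.array(F);print(F[:,2].round(2),F.mean(0).round(4),"yaw",yaw(s)[0].round(2),"tq",s["torque"].round(3),s["time"])
E
python3 wt.py
```

```text
[-4.04 -4.19 -4.57 -4.09 -3.77 -4.78] [ 0.2089  0.1237 -4.2388  0.6029 -0.2075  0.2102] yaw -3.0 tq [ 0.056  0.206 -0.047] 9.3
```

Request:
send_rows --rows '[{"x": 0,"y": 0,"z": -15,"roll": 0,"hand": 5},{"x": 0,"y": 0,"z": -15,"roll": 0,"hand": 5},{"x": 0,"y": 0,"z": -10,"roll": 0,"hand": 5},{"x": 0,"y": 0,"z": -5,"roll": 0,"hand": 5},{"x": 0,"y": 0,"z": -0.5,"roll": 0,"hand": 5},{"x": 0,"y": 0,"z": 0,"roll": 0,"hand": 5}]'

```text
time: 9.9
position: [0.6033, -0.2076, 0.1653]
tool_rot: [3.14, -0.082, 0.001]
ft_force: [-0.6, 1.1, 0.5]
grip_width: 0.155
grip_force: 50.0
```

Request:
send_rows --rows '[{"x": 8,"y": -0.4,"z": 0,"roll": 0,"hand": 5},{"x": 8,"y": -0.4,"z": 0,"roll": 0,"hand": 5},{"x": 8,"y": -0.4,"z": 0,"roll": 0,"hand": 5},{"x": 8,"y": -0.4,"z": 0,"roll": 0,"hand": 5},{"x": 8,"y": -0.4,"z": 0,"roll": 0,"hand": 5},{"x": 6,"y": -0.3,"z": 0,"roll": 0,"hand": 5},{"x": 6,"y": -0.3,"z": 0,"roll": 0,"hand": 5},{"x": 6,"y": -0.3,"z": 0,"roll": 0,"hand": 5},{"x": 0,"y": 0,"z": 0,"roll": 0,"hand": 5}]'

```text
time: 10.8
position: [0.662, -0.2108, 0.1653]
tool_rot: [3.14, -0.082, 0.002]
ft_force: [-0.2, -0.4, 1.8]
grip_width: 0.153
grip_force: 50.0
```

Request:
send_rows --rows '[{"x": 3,"y": -0.1,"z": 0,"roll": 0,"hand": 5},{"x": 3,"y": -0.1,"z": 0,"roll": 0,"hand": 5},{"x": 3,"y": -0.1,"z": 0,"roll": 0,"hand": 5},{"x": 3,"y": 0,"z": 0,"roll": 0,"hand": 5},{"x": 0,"y": 0,"z": 0,"roll": 0,"hand": 5},{"x": 0,"y": 0,"z": 0,"roll": 0,"hand": 5}]'

```text
time: 11.4
position: [0.6687, -0.2113, 0.1664]
tool_rot: [-3.139, 0.084, 0.017]
ft_force: [-18.3, 3.2, 16.1]
grip_width: 0.154
grip_force: 50.0
```

Request:
send_rows --rows '[{"x": -6,"y": 0.2,"z": 0,"roll": 0,"hand": 5},{"x": 0,"y": 0,"z": 0,"roll": 0,"hand": 45},{"x": 0,"y": 0,"z": 0,"roll": 0,"hand": 45},{"x": 0,"y": 0,"z": 0,"roll": 0,"hand": 45},{"x": 0,"y": 0,"z": 25,"roll": 0,"hand": 45},{"x": 0,"y": 0,"z": 30,"roll": 0,"hand": 45},{"x": 3,"y": 45,"z": 0,"roll": 0,"hand": 45},{"x": 3,"y": 45,"z": 0,"roll": 0,"hand": 45},{"x": 2,"y": 46,"z": 0,"roll": 0,"hand": 45},{"x": 0,"y": 0,"z": 0,"roll": 0,"hand": 45}]'

```text
time: 12.4
position: [0.6765, -0.063, 0.2197]
tool_rot: [-3.134, 0.062, -0.001]
ft_force: [-0.6, 0.8, -0.5]
grip_width: 0.522
grip_force: 0.0
```

```bash
python3 wt.py
```

```text
[-0.49 -0.42 -0.9   0.48  0.28 -0.43] [-0.2106 -0.2321 -0.245   0.6756 -0.0718  0.2199] yaw -3.15 tq [ 0.016  0.141 -0.017] 12.65
```

Request:
send_rows --rows '[{"x": -2,"y": 0,"z": -30,"roll": 0,"hand": 45},{"x": 0,"y": 0,"z": -25,"roll": 0,"hand": 45},{"x": 0,"y": 0,"z": 0,"roll": 0,"hand": 45},{"x": 0,"y": 0,"z": 0,"roll": 0,"hand": 45},{"x": 0,"y": 0,"z": 0,"roll": 0,"hand": 5},{"x": 0,"y": 0,"z": 0,"roll": 0,"hand": 5},{"x": 0,"y": 0,"z": 0,"roll": 0,"hand": 5},{"x": 0,"y": 0,"z": 0,"roll": 0,"hand": 5},{"x": 0,"y": 0,"z": 0,"roll": 0,"hand": 5},{"x": 0,"y": 0,"z": 0,"roll": 0,"hand": 5}]' --force 55

```text
time: 13.65
position: [0.6733, -0.0744, 0.1655]
tool_rot: [-3.14, 0.082, -0.001]
ft_force: [-0.2, 1.1, 1.4]
grip_width: 0.154
grip_force: 55.0
```

Request:
send_rows --rows '[{"x": -6,"y": 0.3,"z": 0,"roll": 0,"hand": 5},{"x": -6,"y": 0.3,"z": 0,"roll": 0,"hand": 5},{"x": -6,"y": 0.3,"z": 0,"roll": 0,"hand": 5},{"x": -7,"y": 0.4,"z": 0,"roll": 0,"hand": 5},{"x": -7,"y": 0.4,"z": 0,"roll": 0,"hand": 5},{"x": -7,"y": 0.4,"z": 0,"roll": 0,"hand": 5},{"x": -8,"y": 0.4,"z": 0,"roll": 0,"hand": 5},{"x": -8,"y": 0.4,"z": 0,"roll": 0,"hand": 5},{"x": -9,"y": 0.4,"z": 0,"roll": 0,"hand": 5},{"x": 0,"y": 0,"z": 0,"roll": 0,"hand": 5}]'

```text
time: 14.65
position: [0.6076, -0.0712, 0.1654]
tool_rot: [-3.14, 0.082, 0.003]
ft_force: [-2.9, -0.6, 5.6]
grip_width: 0.152
grip_force: 55.0
```

Request:
send_rows --rows '[{"x": 0,"y": 0,"z": 3,"roll": 0,"hand": 5},{"x": 0,"y": 0,"z": 3,"roll": 0,"hand": 5},{"x": 0,"y": 0,"z": 0,"roll": 0,"hand": 5},{"x": 0,"y": 0,"z": 0,"roll": 0,"hand": 5}]'

```text
time: 15.05
position: [0.6089, -0.0712, 0.1705]
tool_rot: [3.14, -0.082, -0.002]
ft_force: [-0.2, 0.1, -2.9]
grip_width: 0.15
grip_force: 55.0
```

Request:
send_rows --rows '[{"x": 0,"y": 0,"z": 10,"roll": 0,"hand": 5},{"x": 0,"y": 0,"z": 15,"roll": 0,"hand": 5},{"x": 0,"y": 0,"z": 10,"roll": 0,"hand": 5},{"x": 0,"y": 0,"z": 5,"roll": 0,"hand": 5},{"x": 0,"y": 0,"z": 0,"roll": 0,"hand": 5},{"x": 0,"y": 0,"z": 0,"roll": 0,"hand": 5},{"x": 0,"y": 0,"z": 0,"roll": 0,"hand": 5},{"x": 0,"y": 0,"z": 0,"roll": 0,"hand": 5}]'

```text
time: 15.85
position: [0.6088, -0.0712, 0.2105]
tool_rot: [3.14, -0.082, -0.002]
ft_force: [0.3, 0.2, -1.5]
grip_width: 0.149
grip_force: 55.0
```

```bash
python3 wt.py
```

```text
[-1.47 -2.34 -1.76 -2.18 -1.23 -3.05] [ 0.0296 -0.3064 -2.0057  0.6089 -0.0713  0.2107] yaw -3.0 tq [ 0.063  0.11  -0.001] 16.1
```

Request:
send_rows --rows '[{"x": 0,"y": 5,"z": 5,"roll": 4,"hand": 5},{"x": -3,"y": 20,"z": 0,"roll": 8,"hand": 5},{"x": -3,"y": 20,"z": 0,"roll": 8,"hand": 5},{"x": -4,"y": 20,"z": 0,"roll": 8,"hand": 5},{"x": -4,"y": 20,"z": 0,"roll": 8,"hand": 5},{"x": -4,"y": 20,"z": 0,"roll": 8,"hand": 5},{"x": -4,"y": 20,"z": 0,"roll": 8,"hand": 5},{"x": -4,"y": 20,"z": 0,"roll": 8,"hand": 5},{"x": -4,"y": 20,"z": 0,"roll": 8,"hand": 5},{"x": -4,"y": 20,"z": 0,"roll": 8,"hand": 5}]'

```text
time: 17.1
position: [0.5749, 0.1144, 0.2162]
tool_rot: [2.52, 1.876, 0.0]
ft_force: [-0.1, 0.3, -2.1]
grip_width: 0.155
grip_force: 55.0
```

Request:
send_rows --rows '[{"x": 0,"y": 20,"z": 0,"roll": 8,"hand": 5},{"x": 0,"y": 10,"z": 0,"roll": 8,"hand": 5},{"x": 0,"y": 0,"z": 0,"roll": 6,"hand": 5},{"x": 0,"y": 0,"z": 0,"roll": 0,"hand": 5},{"x": 0,"y": 0,"z": 0,"roll": 0,"hand": 5},{"x": 0,"y": 0,"z": 0,"roll": 0,"hand": 5},{"x": 0,"y": 0,"z": 0,"roll": 0,"hand": 5}]'

```text
time: 17.8
position: [0.5752, 0.1433, 0.2161]
tool_rot: [2.124, 2.314, -0.0]
ft_force: [0.3, -0.0, -1.8]
grip_width: 0.157
grip_force: 55.0
```

```bash
python3 wt.py
python3 - <<'E'
from h import *
cv2.imwrite("pics/t1.png",get_image("wrist")); np.save("t1.npy",get_calibration("wrist")["world_from_camera"])
E
```

```text
[-1.83 -1.88 -1.77 -2.11 -1.01 -2.61] [-0.0094  0.264  -1.8675  0.5752  0.1435  0.2162] yaw -85.02 tq [-0.026 -0.009 -0.011] 18.05
```

View pics/t1.png

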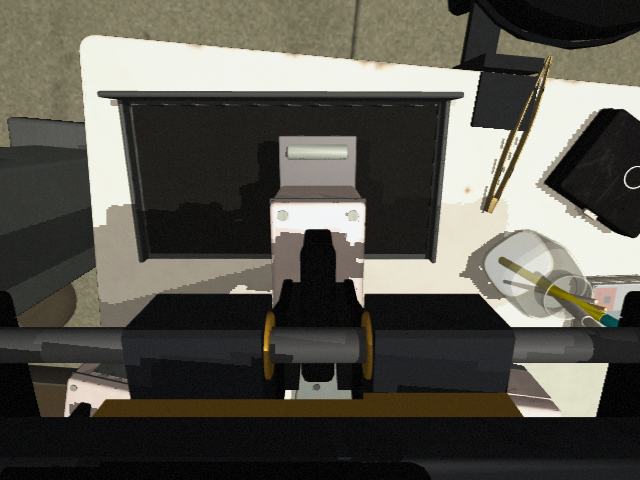

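Run:
```python
from h import *
c=get_calibration("wrist")
for uv,z in (((98,98),.04),((463,98),.04),((125,103),.014),((446,103),.014),((141,262),.014),((434,262),.014),((141,262),.004),((434,262),.004)): print(uv,z,px2w("wrist",*uv,z,c).round(4))
```

```text
(98, 98) 0.04 [0.4252 0.2247 0.04  ]
(463, 98) 0.04 [0.662  0.2452 0.04  ]
(125, 103) 0.014 [0.4303 0.2234 0.014 ]
(446, 103) 0.014 [0.6595 0.2433 0.014 ]
(141, 262) 0.014 [0.4368 0.1028 0.014 ]
(434, 262) 0.014 [0.6714 0.1232 0.014 ]
(141, 262) 0.004 [0.4323 0.0989 0.004 ]
(434, 262) 0.004 [0.6749 0.12   0.004 ]
```

Request:
send_rows --rows '[{"x": 0,"y": 0,"z": -25,"roll": 0,"hand": 5},{"x": 0,"y": 0,"z": -20,"roll": 0,"hand": 5},{"x": 0,"y": 0,"z": -10,"roll": 0,"hand": 5},{"x": 0,"y": 0,"z": -6,"roll": 0,"hand": 5},{"x": -0.4,"y": 5,"z": 0,"roll": 0,"hand": 5},{"x": -0.4,"y": 5,"z": 0,"roll": 0,"hand": 5},{"x": -0.4,"y": 5,"z": 0,"roll": 0,"hand": 5},{"x": -0.2,"y": 3,"z": 0,"roll": 0,"hand": 5},{"x": 0,"y": 0,"z": 0,"roll": 0,"hand": 5}]'

```text
time: 19.0
position: [0.5738, 0.1629, 0.1555]
tool_rot: [-2.121, -2.318, -0.002]
ft_force: [0.3, 1.1, -1.4]
grip_width: 0.154
grip_force: 55.0
```

Request:
send_rows --rows '[{"x": -0.2,"y": 3,"z": 0,"roll": 0,"hand": 5},{"x": -0.2,"y": 3,"z": 0,"roll": 0,"hand": 5},{"x": -0.2,"y": 3,"z": 0,"roll": 0,"hand": 5},{"x": 0,"y": 0,"z": 0,"roll": 0,"hand": 5},{"x": 0,"y": 0,"z": 0,"roll": 0,"hand": 5}]'

```text
time: 19.5
position: [0.5739, 0.1676, 0.1561]
tool_rot: [2.123, 2.311, -0.004]
ft_force: [-1.5, -5.9, 4.6]
grip_width: 0.152
grip_force: 55.0
```

Request:
send_rows --rows '[{"x": 0,"y": -1.5,"z": -0.3,"roll": 0,"hand": 5},{"x": 0,"y": 0,"z": 0,"roll": 0,"hand": 5},{"x": 0,"y": 0,"z": 0,"roll": 0,"hand": 40},{"x": 0,"y": 0,"z": 0,"roll": 0,"hand": 40},{"x": 0,"y": 0,"z": 0,"roll": 0,"hand": 40},{"x": 0,"y": 0,"z": 20,"roll": 0,"hand": 40},{"x": 0,"y": -10,"z": 40,"roll": -4,"hand": 40},{"x": -8,"y": -15,"z": 10,"roll": -8,"hand": 40},{"x": -10,"y": -15,"z": 0,"roll": -8,"hand": 40},{"x": -10,"y": -15,"z": 0,"roll": -8,"hand": 40}]'

```text
time: 20.5
position: [0.545, 0.1146, 0.2253]
tool_rot: [-2.624, -1.728, -0.002]
ft_force: [-0.5, 0.1, -1.3]
grip_width: 0.458
grip_force: 0.0
```

Request:
send_rows --rows '[{"x": -10,"y": -15,"z": 0,"roll": -8,"hand": 45},{"x": -10,"y": -15,"z": 0,"roll": -8,"hand": 45},{"x": -10,"y": -15,"z": 0,"roll": -8,"hand": 45},{"x": -10,"y": -15,"z": 0,"roll": -8,"hand": 45},{"x": -10,"y": -15,"z": 0,"roll": -8,"hand": 45},{"x": -10,"y": -15,"z": 0,"roll": -8,"hand": 45},{"x": -10,"y": 0,"z": 0,"roll": -8,"hand": 45},{"x": -10,"y": 0,"z": 0,"roll": -8,"hand": 45},{"x": -10,"y": 0,"z": 0,"roll": -8,"hand": 45},{"x": -10,"y": 0,"z": 0,"roll": -2,"hand": 45}]'

```text
time: 21.5
position: [0.4447, 0.0249, 0.2247]
tool_rot: [-3.135, 0.196, -0.0]
ft_force: [-0.2, 0.6, 0.3]
grip_width: 0.517
grip_force: 0.0
```

Run:
```python
from h import *
s=get_state();print(s["time"],s["position"].round(4),s["ft_force"].round(2),yaw(s))
a=get_image("wrist");b=get_image("scene"); print(yaw(get_state()),get_state()["position"])
np.save("w5.npy",get_calibration("wrist")["world_from_camera"])
cv2.imwrite("pics/w5w.png",a)
cv2.imwrite("pics/w5.png",np.hstack([cv2.resize(a,(400,300)),cv2.resize(b[150:366,120:408],(400,300))]))
```

```text
21.5 [0.4447 0.0249 0.2247] [-0.21  0.63  0.32] (np.float64(-7.162822597717479), array([ 0.,  0., -1.]))
(np.float64(-6.935821904850499), array([-0.,  0., -1.])) [0.44423346 0.02482094 0.22469495]
```

View pics/w5.png

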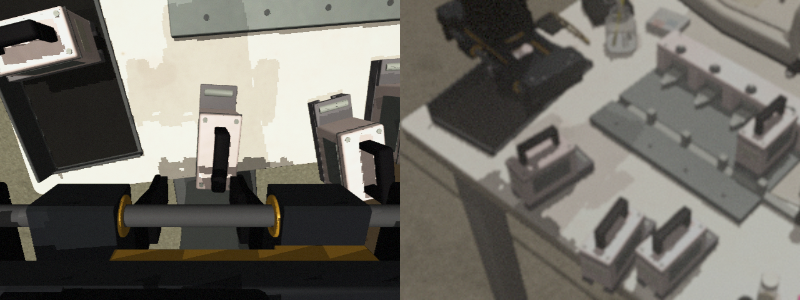

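Run:
```python
from h import *
c=get_calibration("wrist")
for uv,z in (((220,130),.104),((219,191),.104),((200,112),.072),((241,117),.072),((197,188),.072),((238,188),.072),((203,92),.02),((235,92),.02)): print(uv,px2w("wrist",uv[0]*1.6,uv[1]*1.6,z,c).round(4))
f=lambda u,v:px2w("scene",u/1.389+120-400/1.389,v/1.389+150,.104).round(3)
print(f(602,245),f(627,202),f(655,247),f(686,200), f(518,158),f(556,135))
```

```text
(220, 130) [0.4758 0.0009 0.104 ]
(219, 191) [0.4164 0.0076 0.104 ]
(200, 112) [0.4896 0.0171 0.072 ]
(241, 117) [ 0.4796 -0.0235  0.072 ]
(197, 188) [0.4071 0.0304 0.072 ]
(238, 188) [ 0.4016 -0.0145  0.072 ]
(203, 92) [0.506  0.0113 0.02  ]
(235, 92) [ 0.5013 -0.0266  0.02  ]
[ 0.371 -0.173  0.104] [ 0.435 -0.156  0.104] [ 0.407 -0.222  0.104] [ 0.481 -0.209  0.104] [ 0.403 -0.004  0.104] [ 0.461 -0.014  0.104]
```

Request:
send_rows --rows '[{"x": 1,"y": -21,"z": 0,"roll": -1,"hand": 45},{"x": 0,"y": 0,"z": -30,"roll": 0,"hand": 45},{"x": 0,"y": 0,"z": -30,"roll": 0,"hand": 45},{"x": 0,"y": 0,"z": -13,"roll": 0,"hand": 45},{"x": 0,"y": 0,"z": 0,"roll": 0,"hand": 45},{"x": 0,"y": 0,"z": 0,"roll": 0,"hand": 5},{"x": 0,"y": 0,"z": 0,"roll": 0,"hand": 5},{"x": 0,"y": 0,"z": 0,"roll": 0,"hand": 5},{"x": 0,"y": 0,"z": 0,"roll": 0,"hand": 5},{"x": 0,"y": 0,"z": 0,"roll": 0,"hand": 5}]' --force 55

```text
time: 22.6
position: [0.4464, 0.0034, 0.1524]
tool_rot: [-3.134, 0.219, -0.001]
ft_force: [-0.3, -1.9, 3.8]
grip_width: 0.154
grip_force: 55.1
```

Request:
send_rows --rows '[{"x": 0,"y": 0,"z": 0,"roll": 0,"hand": 5},{"x": 0,"y": 0,"z": 15,"roll": 0,"hand": 5},{"x": 0,"y": 0,"z": 25,"roll": 0,"hand": 5},{"x": 0,"y": 0,"z": 25,"roll": 0,"hand": 5},{"x": 0,"y": 0,"z": 0,"roll": 0,"hand": 5},{"x": 0,"y": 0,"z": 0,"roll": 0,"hand": 5},{"x": 0,"y": 0,"z": 0,"roll": 0,"hand": 5},{"x": 0,"y": 0,"z": 0,"roll": 0,"hand": 5}]'

```text
time: 23.4
position: [0.445, 0.0032, 0.215]
tool_rot: [3.133, -0.219, -0.005]
ft_force: [0.3, -0.3, -4.9]
grip_width: 0.157
grip_force: 55.0
```

```bash
python3 wt.py;python3 wt.py
```

```text
[-4.88 -4.82 -4.81 -5.24 -4.78 -4.96] [ 6.4100e-02  2.4800e-02 -4.9153e+00  4.4550e-01  3.2000e-03  2.1580e-01] yaw -8.0 tq [ 0.083  0.171 -0.009] 23.65
[-4.96 -4.71 -4.7  -4.31 -4.16 -5.82] [ 1.0120e-01 -2.7900e-02 -4.7777e+00  4.4610e-01  3.2000e-03  2.1670e-01] yaw -8.0 tq [ 0.008  0.075 -0.066] 23.9
```

Request:
send_rows --rows '[{"x": 20,"y": -10,"z": 0,"roll": 1,"hand": 5},{"x": 30,"y": -15,"z": 0,"roll": 1,"hand": 5},{"x": 35,"y": -15,"z": 0,"roll": 1,"hand": 5},{"x": 35,"y": -15,"z": 0,"roll": 1,"hand": 5},{"x": 30,"y": -15,"z": 0,"roll": 1,"hand": 5},{"x": 14,"y": -4.5,"z": 0,"roll": 0,"hand": 5},{"x": 0,"y": 0,"z": 0,"roll": 0,"hand": 5},{"x": 0,"y": 0,"z": 0,"roll": 0,"hand": 5},{"x": 0,"y": 0,"z": 0,"roll": 0,"hand": 5}]'

```text
time: 24.8
position: [0.6092, -0.0705, 0.2166]
tool_rot: [-3.14, 0.081, 0.002]
ft_force: [0.8, 0.2, -5.7]
grip_width: 0.152
grip_force: 55.1
```

```bash
python3 wt.py
```

```text
[-5.67 -5.4  -4.43 -5.06 -5.23 -4.53] [ 0.3309 -0.0607 -5.0531  0.6095 -0.0707  0.2169] yaw -2.97 tq [ 0.055  0.163 -0.002] 25.05
```

Request:
send_rows --rows '[{"x": 0,"y": -0.5,"z": -20,"roll": 0,"hand": 5},{"x": 0,"y": 0,"z": -15,"roll": 0,"hand": 5},{"x": 0,"y": 0,"z": -10,"roll": 0,"hand": 5},{"x": 0,"y": 0,"z": -6,"roll": 0,"hand": 5},{"x": 0,"y": 0,"z": 0,"roll": 0,"hand": 5},{"x": 0,"y": 0,"z": 0,"roll": 0,"hand": 5}]'

```text
time: 25.65
position: [0.6105, -0.0717, 0.1664]
tool_rot: [-3.14, 0.082, -0.002]
ft_force: [-0.6, 0.4, -1.2]
grip_width: 0.152
grip_force: 55.1
```

Request:
send_rows --rows '[{"x": 5,"y": -0.3,"z": 0,"roll": 0,"hand": 5},{"x": 5,"y": -0.3,"z": 0,"roll": 0,"hand": 5},{"x": 5,"y": -0.3,"z": 0,"roll": 0,"hand": 5},{"x": 5,"y": -0.3,"z": 0,"roll": 0,"hand": 5},{"x": 0,"y": 0,"z": 0,"roll": 0,"hand": 5}]'

```text
time: 26.15
position: [0.6316, -0.0731, 0.1664]
tool_rot: [3.14, -0.082, 0.004]
ft_force: [1.1, 0.0, 1.0]
grip_width: 0.158
grip_force: 55.2
```

Request:
send_rows --rows '[{"x": 7,"y": -0.3,"z": 0,"roll": 0,"hand": 5},{"x": 7,"y": -0.3,"z": 0,"roll": 0,"hand": 5},{"x": 6,"y": -0.3,"z": 0,"roll": 0,"hand": 5},{"x": 6,"y": -0.3,"z": 0,"roll": 0,"hand": 5},{"x": 6,"y": -0.3,"z": 0,"roll": 0,"hand": 5},{"x": 6,"y": -0.3,"z": 0,"roll": 0,"hand": 5},{"x": 4,"y": -0.2,"z": 0,"roll": 0,"hand": 5},{"x": 0,"y": 0,"z": 0,"roll": 0,"hand": 5},{"x": 0,"y": 0,"z": 0,"roll": 0,"hand": 5}]'

```text
time: 27.05
position: [0.6725, -0.0748, 0.1664]
tool_rot: [-3.14, 0.082, 0.0]
ft_force: [-3.8, -0.1, 5.5]
grip_width: 0.15
grip_force: 55.3
```

Request:
send_rows --rows '[{"x": 3,"y": -0.1,"z": 0,"roll": 0,"hand": 5},{"x": 3,"y": -0.1,"z": 0,"roll": 0,"hand": 5},{"x": 0,"y": 0,"z": 0,"roll": 0,"hand": 5},{"x": 0,"y": 0,"z": 0,"roll": 0,"hand": 5}]'

```text
time: 27.45
position: [0.679, -0.0751, 0.1664]
tool_rot: [3.14, -0.082, 0.003]
ft_force: [-0.6, 0.4, 5.4]
grip_width: 0.151
grip_force: 55.2
```

Request:
send_rows --rows '[{"x": 3,"y": -0.1,"z": 0,"roll": 0,"hand": 5},{"x": 3,"y": -0.1,"z": 0,"roll": 0,"hand": 5},{"x": 2,"y": 0,"z": 0,"roll": 0,"hand": 5},{"x": 0,"y": 0,"z": 0,"roll": 0,"hand": 5},{"x": 0,"y": 0,"z": 0,"roll": 0,"hand": 5}]'

```text
time: 27.95
position: [0.6816, -0.0759, 0.1672]
tool_rot: [-3.14, 0.082, 0.018]
ft_force: [-19.3, 0.8, 19.0]
grip_width: 0.15
grip_force: 55.6
```

Request:
send_rows --rows '[{"x": -8,"y": 0.3,"z": -0.5,"roll": 0,"hand": 5},{"x": 0,"y": 0,"z": 0,"roll": 0,"hand": 45},{"x": 0,"y": 0,"z": 0,"roll": 0,"hand": 45},{"x": 0,"y": 0,"z": 0,"roll": 0,"hand": 45},{"x": 0,"y": 0,"z": 30,"roll": 0,"hand": 45},{"x": 0,"y": 0,"z": 30,"roll": 0,"hand": 45},{"x": -45,"y": -18,"z": 0,"roll": 0,"hand": 45},{"x": -45,"y": -18,"z": 0,"roll": 0,"hand": 45},{"x": -45,"y": -18,"z": 0,"roll": 0,"hand": 45},{"x": -45,"y": -18,"z": 0,"roll": 0,"hand": 45}]'

```text
time: 28.95
position: [0.4964, -0.1478, 0.2247]
tool_rot: [3.14, -0.082, -0.001]
ft_force: [-0.0, -1.0, 0.5]
grip_width: 0.516
grip_force: 0.0
```

Request:
send_rows --rows '[{"x": -45,"y": -18,"z": 0,"roll": 0,"hand": 45},{"x": -10,"y": -5,"z": 0,"roll": 0,"hand": 45},{"x": 0,"y": 0,"z": 0,"roll": 0,"hand": 45},{"x": 0,"y": 0,"z": 0,"roll": 0,"hand": 45}]'

```text
time: 29.35
position: [0.4445, -0.1695, 0.2256]
tool_rot: [-3.141, 0.081, -0.002]
ft_force: [1.6, 0.4, 0.7]
grip_width: 0.523
grip_force: 0.0
```

Run:
```python
from h import *
s=get_state();print(s["time"],s["position"].round(4),s["ft_force"].round(2),yaw(s))
c=get_calibration("wrist");a=get_image("wrist");b=get_image("scene")
np.save("w6.npy",c["world_from_camera"])
cv2.imwrite("pics/w6.png",np.hstack([cv2.resize(a,(500,375)),cv2.resize(b[180:330,230:350],(300,375))]))
```

```text
29.35 [ 0.4445 -0.1695  0.2256] [1.59 0.42 0.65] (np.float64(-2.9561155114595863), array([ 0.001, -0.   , -1.   ]))
```

View pics/w6.png

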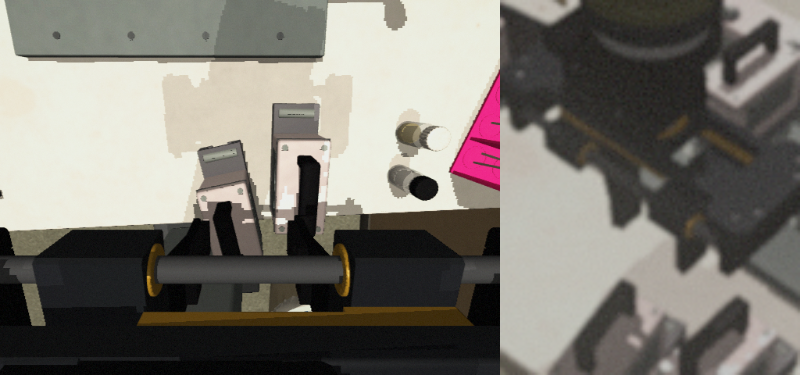

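Run:
```python
from h import *
c=get_calibration("wrist");k=1.28
P=lambda u,v,z:px2w("wrist",u*k,v*k,z,c)[:2]
for n,tl,tr,fl,fr,bf in (("mid",(199,151),(240,142),(198,190),(247,181),(221,205)),("lo",(274,104),(319,104),(277,139),(327,139),(308,157))):
    a,b=P(*tl,.02),P(*tr,.02);d=a-b;y=np.arctan2(-d[0],d[1]);m=(a+b)/2;e=np.array([np.cos(y),np.sin(y)])
    a2,b2=P(*fl,.072),P(*fr,.072);d2=a2-b2;y2=np.arctan2(-d2[0],d2[1]);m2=(a2+b2)/2
    print(n,np.degrees([y,y2]).round(1),np.hypot(*d).round(4),np.hypot(*d2).round(4),"ctr toe",(m-.07*e).round(4),"body",(m2-.042*e).round(4),"barfront",P(*bf,.104).round(4),"ctr",(P(*bf,.104)-.030*e).round(4))
```

```text
mid [9.4 7.9] 0.0415 0.0422 ctr toe [ 0.4098 -0.1549] body [ 0.4121 -0.1556] barfront [ 0.4475 -0.1499] ctr [ 0.4179 -0.1548]
lo [-2.9 -2.9] 0.0426 0.0403 ctr toe [ 0.4455 -0.2158] body [ 0.4473 -0.2136] barfront [ 0.4806 -0.2145] ctr [ 0.4506 -0.213 ]
```

Request:
send_rows --rows '[{"x": 3,"y": -22,"z": 0,"roll": -1,"hand": 40},{"x": 0,"y": -22,"z": 0,"roll": 0,"hand": 40},{"x": 0,"y": 0,"z": -20,"roll": 0,"hand": 40},{"x": 0,"y": 0,"z": -30,"roll": 0,"hand": 40},{"x": 0,"y": 0,"z": -23,"roll": 0,"hand": 40},{"x": 0,"y": 0,"z": 0,"roll": 0,"hand": 40},{"x": 0,"y": 0,"z": 0,"roll": 0,"hand": 5},{"x": 0,"y": 0,"z": 0,"roll": 0,"hand": 5},{"x": 0,"y": 0,"z": 0,"roll": 0,"hand": 5},{"x": 0,"y": 0,"z": 0,"roll": 0,"hand": 5}]' --force 55

```text
time: 30.45
position: [0.4468, -0.2143, 0.1534]
tool_rot: [3.139, -0.109, 0.003]
ft_force: [0.1, -0.8, -0.2]
grip_width: 0.183
grip_force: 0.5
```

Request:
send_rows --rows '[{"x": 0,"y": 0,"z": 0,"roll": 0,"hand": 5},{"x": 0,"y": 0,"z": 15,"roll": 0,"hand": 5},{"x": 0,"y": 0,"z": 25,"roll": 0,"hand": 5},{"x": 0,"y": 0,"z": 25,"roll": 0,"hand": 5},{"x": 0,"y": 0,"z": 0,"roll": 0,"hand": 5},{"x": 0,"y": 0,"z": 0,"roll": 0,"hand": 5},{"x": 0,"y": 0,"z": 0,"roll": 0,"hand": 5},{"x": 0,"y": 0,"z": 0,"roll": 0,"hand": 5}]'

```text
time: 31.25
position: [0.4453, -0.2137, 0.2158]
tool_rot: [-3.139, 0.11, 0.004]
ft_force: [-0.4, 1.0, -2.6]
grip_width: 0.148
grip_force: 55.0
```

```bash
python3 wt.py;python3 wt.py
```

```text
[-2.63 -2.34 -2.62 -2.86 -2.28 -1.86] [-0.3173  0.0409 -2.4329  0.4456 -0.2139  0.2164] yaw -4.0 tq [0.01  0.049 0.001] 31.5
[-1.86 -3.27 -2.94 -2.24 -3.01 -2.85] [-0.1028  0.1302 -2.6953  0.4461 -0.2141  0.2172] yaw -4.0 tq [ 0.056  0.12  -0.019] 31.75
```

Request:
send_rows --rows '[{"x": 0,"y": 0,"z": 30,"roll": 0,"hand": 5},{"x": 5,"y": 0,"z": 35,"roll": 0,"hand": 5},{"x": 8,"y": 25,"z": 0,"roll": 0,"hand": 5},{"x": 8,"y": 35,"z": 0,"roll": 7,"hand": 5},{"x": 8,"y": 35,"z": 0,"roll": 8,"hand": 5},{"x": 8,"y": 35,"z": 0,"roll": 8,"hand": 5},{"x": 8,"y": 35,"z": 0,"roll": 8,"hand": 5},{"x": 8,"y": 35,"z": 0,"roll": 8,"hand": 5},{"x": 8,"y": 35,"z": 0,"roll": 8,"hand": 5},{"x": 8,"y": 35,"z": 0,"roll": 8,"hand": 5}]'

```text
time: 32.75
position: [0.5153, 0.0574, 0.2825]
tool_rot: [2.832, 1.361, 0.001]
ft_force: [0.4, -1.0, -2.6]
grip_width: 0.154
grip_force: 55.0
```

Request:
send_rows --rows '[{"x": 8,"y": 35,"z": 0,"roll": 8,"hand": 5},{"x": 0,"y": 30,"z": 0,"roll": 8,"hand": 5},{"x": 0,"y": 15,"z": 0,"roll": 8,"hand": 5},{"x": 0,"y": 5,"z": 0,"roll": 8,"hand": 5},{"x": 0,"y": 0,"z": 0,"roll": 8,"hand": 5},{"x": 0,"y": 0,"z": 0,"roll": 4,"hand": 5},{"x": 0,"y": 0,"z": 0,"roll": 0,"hand": 5},{"x": 0,"y": 0,"z": 0,"roll": 0,"hand": 5}]'

```text
time: 33.55
position: [0.5231, 0.1409, 0.2823]
tool_rot: [2.125, 2.314, -0.0]
ft_force: [0.1, 0.9, -2.8]
grip_width: 0.15
grip_force: 55.0
```

```bash
python3 wt.py
```

```text
[-2.8  -2.27 -2.25 -1.86 -3.74 -2.74] [-0.159  -0.0561 -2.6106  0.5231  0.1409  0.2823] yaw -85.03 tq [-0.013  0.022  0.019] 33.8
```

Request:
send_rows --rows '[{"x": 0.5,"y": 0,"z": -40,"roll": 0,"hand": 5},{"x": 0,"y": 0,"z": -40,"roll": 0,"hand": 5},{"x": 0,"y": 0,"z": -25,"roll": 0,"hand": 5},{"x": 0,"y": 0,"z": -15,"roll": 0,"hand": 5},{"x": 0,"y": 0,"z": -5,"roll": 0,"hand": 5},{"x": 0,"y": 0,"z": 0,"roll": 0,"hand": 5},{"x": 0,"y": 0,"z": 0,"roll": 0,"hand": 5}]'

```text
time: 34.5
position: [0.5246, 0.1413, 0.1586]
tool_rot: [2.122, 2.315, 0.004]
ft_force: [0.1, 0.7, -2.3]
grip_width: 0.152
grip_force: 55.0
```

Request:
send_rows --rows '[{"x": -0.4,"y": 5,"z": 0,"roll": 0,"hand": 5},{"x": -0.4,"y": 5,"z": 0,"roll": 0,"hand": 5},{"x": -0.4,"y": 5,"z": 0,"roll": 0,"hand": 5},{"x": -0.2,"y": 3,"z": 0,"roll": 0,"hand": 5},{"x": 0,"y": 0,"z": 0,"roll": 0,"hand": 5},{"x": 0,"y": 0,"z": 0,"roll": 0,"hand": 5}]'

```text
time: 35.1
position: [0.5222, 0.159, 0.1573]
tool_rot: [2.122, 2.316, -0.0]
ft_force: [-0.7, -0.0, -2.7]
grip_width: 0.151
grip_force: 55.0
```

Still carried just above the floor; lower a touch, then on to the fence.

Request:
send_rows --rows '[{"x": 0,"y": 0,"z": -1.5,"roll": 0,"hand": 5},{"x": -0.2,"y": 2,"z": 0,"roll": 0,"hand": 5},{"x": -0.1,"y": 2,"z": 0,"roll": 0,"hand": 5},{"x": -0.1,"y": 2,"z": 0,"roll": 0,"hand": 5},{"x": 0,"y": 0,"z": 0,"roll": 0,"hand": 5},{"x": 0,"y": 0,"z": 0,"roll": 0,"hand": 5}]'

```text
time: 35.7
position: [0.5232, 0.1639, 0.1572]
tool_rot: [2.122, 2.313, 0.002]
ft_force: [0.9, -2.1, 4.6]
grip_width: 0.148
grip_force: 55.0
```

Request:
send_rows --rows '[{"x": 0,"y": 0,"z": 0.6,"roll": 0,"hand": 5},{"x": -0.1,"y": 1.5,"z": 0,"roll": 0,"hand": 5},{"x": -0.1,"y": 1.5,"z": 0,"roll": 0,"hand": 5},{"x": 0,"y": 0,"z": 0,"roll": 0,"hand": 5},{"x": 0,"y": 0,"z": 0,"roll": 0,"hand": 5}]'

```text
time: 36.2
position: [0.5226, 0.1664, 0.1573]
tool_rot: [2.122, 2.313, -0.0]
ft_force: [0.8, -5.0, 7.0]
grip_width: 0.154
grip_force: 55.0
```

Request:
send_rows --rows '[{"x": -0.1,"y": 2,"z": 0,"roll": 0,"hand": 5},{"x": 0,"y": 0,"z": 0,"roll": 0,"hand": 5},{"x": 0,"y": 0,"z": 0,"roll": 0,"hand": 5}]'

```text
time: 36.5
position: [0.5226, 0.1669, 0.1575]
tool_rot: [2.123, 2.311, -0.003]
ft_force: [-0.8, -8.4, 9.1]
grip_width: 0.154
grip_force: 55.0
```

Request:
send_rows --rows '[{"x": 0,"y": -3,"z": -0.3,"roll": 0,"hand": 5},{"x": 0,"y": 0,"z": 0,"roll": 0,"hand": 5},{"x": 0,"y": 0,"z": 0,"roll": 0,"hand": 36},{"x": 0,"y": 0,"z": 0,"roll": 0,"hand": 36},{"x": 0,"y": 0,"z": 0,"roll": 0,"hand": 36},{"x": 0,"y": 0,"z": 25,"roll": 0,"hand": 36},{"x": 0,"y": -10,"z": 40,"roll": 0,"hand": 36},{"x": -8,"y": -25,"z": 5,"roll": -8,"hand": 36},{"x": -8,"y": -25,"z": 0,"roll": -8,"hand": 36},{"x": -8,"y": -25,"z": 0,"roll": -8,"hand": 36}]'

```text
time: 37.5
position: [0.497, 0.0818, 0.2262]
tool_rot: [-2.561, -1.818, -0.001]
ft_force: [0.2, 0.7, -0.6]
grip_width: 0.409
grip_force: 0.0
```

Request:
send_rows --rows '[{"x": -8,"y": -25,"z": 0,"roll": -8,"hand": 40},{"x": -8,"y": -25,"z": 0,"roll": -8,"hand": 40},{"x": -8,"y": -25,"z": 0,"roll": -8,"hand": 40},{"x": -8,"y": -25,"z": 0,"roll": -8,"hand": 40},{"x": -8,"y": -25,"z": 0,"roll": -8,"hand": 40},{"x": -8,"y": -25,"z": 0,"roll": -8,"hand": 40},{"x": -8,"y": -25,"z": 0,"roll": -8,"hand": 40},{"x": -8,"y": -25,"z": 0,"roll": -6,"hand": 40},{"x": -8,"y": -25,"z": 0,"roll": 0,"hand": 40},{"x": -5,"y": -8,"z": 0,"roll": 0,"hand": 40}]'

```text
time: 38.5
position: [0.4197, -0.153, 0.2259]
tool_rot: [3.132, 0.242, -0.001]
ft_force: [0.0, -0.0, 0.1]
grip_width: 0.463
grip_force: 0.0
```

Request:
send_rows --rows '[{"x": 0,"y": 0,"z": 0,"roll": 0,"hand": 40},{"x": 0,"y": 0,"z": 0,"roll": 0,"hand": 40},{"x": 0,"y": 0,"z": 0,"roll": 0,"hand": 40}]'

```text
time: 38.8
position: [0.4211, -0.1495, 0.226]
tool_rot: [-3.131, -0.251, -0.0]
ft_force: [1.3, -0.1, 0.4]
grip_width: 0.462
grip_force: 0.0
```

Run:
```python
from h import *
s=get_state();print(s["time"],s["position"].round(4),s["ft_force"].round(2),yaw(s))
c=get_calibration("wrist");np.save("w7.npy",c["world_from_camera"])
a=get_image("wrist");cv2.imwrite("pics/w7.png",a)
# expected bar ends / toe corners for planned pose vs dark/steel pixels
e=np.array([np.cos(.157),np.sin(.157)]);m=np.array([.413,-.155]);n=np.array([-e[1],e[0]])
p=lambda x,y,z:w2px("wrist",[*(m+x*e+y*n),z],c).round(0)
print(p(.03,0,.104),p(-.03,0,.104),p(.07,.022,.02),p(.07,-.022,.02))
# bar mask rows: dark px centroid between expected rows near the front end
q=p(.025,0,.104).astype(int);g=a[q[1]-4:q[1]+5].mean(axis=(0,2));print(q,g[q[0]-50:q[0]+50:5].round(0))
q=p(.01,0,.104).astype(int);g=a[q[1]-4:q[1]+5].mean(axis=(0,2));print(q,g[q[0]-50:q[0]+50:5].round(0))
```

```text
38.8 [ 0.4211 -0.1495  0.226 ] [ 1.26 -0.12  0.37] (np.float64(9.148151164572667), array([-0.,  0., -1.]))
[323. 230.] [323. 324.] [293. 149.] [352. 149.]
[323 238] [208. 206. 207. 192. 222. 221. 219.  97.  18.  20.  18.  15. 201. 219.
 218. 218. 218. 233. 233. 233.]
[323 263] [ 66.  65.  66. 133. 167. 218. 218. 106.  20.  19.  20.  17. 208. 215.
 215. 214. 136. 148. 162. 113.]
```

Request:
send_rows --rows '[{"x": -7,"y": -5,"z": -20,"roll": 0,"hand": 40},{"x": 0,"y": 0,"z": -30,"roll": 0,"hand": 40},{"x": 0,"y": 0,"z": -24,"roll": 0,"hand": 40},{"x": 0,"y": 0,"z": 0,"roll": 0,"hand": 40},{"x": 0,"y": 0,"z": 0,"roll": 0,"hand": 5},{"x": 0,"y": 0,"z": 0,"roll": 0,"hand": 5},{"x": 0,"y": 0,"z": 0,"roll": 0,"hand": 5},{"x": 0,"y": 0,"z": 0,"roll": 0,"hand": 5},{"x": 0,"y": 0,"z": 0,"roll": 0,"hand": 5},{"x": 0,"y": 0,"z": 0,"roll": 0,"hand": 5}]' --force 55

```text
time: 39.85
position: [0.4141, -0.1559, 0.153]
tool_rot: [-3.132, -0.247, -0.002]
ft_force: [-0.8, 1.9, 4.9]
grip_width: 0.154
grip_force: 54.9
```

Request:
send_rows --rows '[{"x": 0,"y": 0,"z": 15,"roll": 0,"hand": 5},{"x": 0,"y": 0,"z": 25,"roll": 0,"hand": 5},{"x": 0,"y": 0,"z": 25,"roll": 0,"hand": 5},{"x": 0,"y": 0,"z": 0,"roll": 0,"hand": 5},{"x": 0,"y": 0,"z": 0,"roll": 0,"hand": 5},{"x": 0,"y": 0,"z": 0,"roll": 0,"hand": 5},{"x": 0,"y": 0,"z": 0,"roll": 0,"hand": 5}]'

```text
time: 40.55
position: [0.4126, -0.1559, 0.2155]
tool_rot: [-3.131, -0.246, 0.005]
ft_force: [1.1, -0.1, -2.2]
grip_width: 0.154
grip_force: 54.8
```

```bash
python3 wt.py;python3 wt.py
```

```text
[-2.16 -3.05 -3.71 -3.09 -2.52 -3.21] [ 0.2882  0.1051 -2.9569  0.413  -0.156   0.2162] yaw 9.0 tq [-0.01   0.162  0.021] 40.8
[-3.21 -2.56 -3.16 -2.73 -3.75 -3.51] [-0.1564 -0.4686 -3.1525  0.4135 -0.1561  0.217 ] yaw 9.0 tq [ 0.109  0.099 -0.   ] 41.05
```

Run:
```python
from h import *
F=[]
for i in range(36):
    F.append(get_state()["ft_force"]); get_image("scene")
F=np.array(F);print(F.mean(0),F.std(0)/6,F[:18,2].mean(),F[18:,2].mean(),get_state()["position"])
```

```text
[-0.08247545  0.08299516 -2.94842865] [0.07010706 0.07355613 0.07517229] -3.071455617745144 -2.825401674505338 [ 0.41353217 -0.15606412  0.21714279]
```

Request:
send_rows --rows '[{"x": 5,"y": 10,"z": 3,"roll": 4,"hand": 5},{"x": 6,"y": 18,"z": 0,"roll": 8,"hand": 5},{"x": 6,"y": 18,"z": 0,"roll": 8,"hand": 5},{"x": 6,"y": 18,"z": 0,"roll": 8,"hand": 5},{"x": 6,"y": 18,"z": 0,"roll": 8,"hand": 5},{"x": 6,"y": 18,"z": 0,"roll": 8,"hand": 5},{"x": 6,"y": 18,"z": 0,"roll": 8,"hand": 5},{"x": 6,"y": 18,"z": 0,"roll": 8,"hand": 5},{"x": 6,"y": 18,"z": 0,"roll": 8,"hand": 5},{"x": 6,"y": 18,"z": 0,"roll": 8,"hand": 5}]'

```text
time: 43.85
position: [0.4727, 0.0167, 0.2201]
tool_rot: [2.31, 2.129, 0.0]
ft_force: [-0.3, -0.1, -1.4]
grip_width: 0.155
grip_force: 54.8
```

Request:
send_rows --rows '[{"x": 0,"y": 18,"z": 0,"roll": 8,"hand": 5},{"x": 0,"y": 30,"z": 0,"roll": 2,"hand": 5},{"x": 0,"y": 30,"z": 0,"roll": 0,"hand": 5},{"x": 0,"y": 25,"z": 0,"roll": 0,"hand": 5},{"x": 0,"y": 15,"z": 0,"roll": 0,"hand": 5},{"x": 0,"y": 6,"z": 0,"roll": 0,"hand": 5},{"x": 0,"y": 0,"z": 0,"roll": 0,"hand": 5},{"x": 0,"y": 0,"z": 0,"roll": 0,"hand": 5},{"x": 0,"y": 0,"z": 0,"roll": 0,"hand": 5}]'

```text
time: 44.75
position: [0.4727, 0.1384, 0.2201]
tool_rot: [2.125, 2.313, -0.001]
ft_force: [-0.8, -0.0, -2.9]
grip_width: 0.153
grip_force: 54.8
```

Run:
```python
from h import *
s=get_state();print(s["time"],s["position"].round(4),s["ft_force"].round(2),yaw(s))
```

```text
44.75 [0.4727 0.1384 0.2201] [-0.8  -0.05 -2.85] (np.float64(-85.13038425358246), array([ 0.   , -0.001, -1.   ]))
```

Request:
send_rows --rows '[{"x": 0,"y": 0,"z": -25,"roll": 0,"hand": 5},{"x": 0,"y": 0,"z": -20,"roll": 0,"hand": 5},{"x": 0,"y": 0,"z": -13,"roll": 0,"hand": 5},{"x": 0,"y": 0,"z": -5,"roll": 0,"hand": 5},{"x": -0.4,"y": 5,"z": 0,"roll": 0,"hand": 5},{"x": -0.4,"y": 5,"z": 0,"roll": 0,"hand": 5},{"x": -0.4,"y": 5,"z": 0,"roll": 0,"hand": 5},{"x": -0.2,"y": 3,"z": 0,"roll": 0,"hand": 5},{"x": 0,"y": 0,"z": 0,"roll": 0,"hand": 5},{"x": 0,"y": 0,"z": 0,"roll": 0,"hand": 5}]'

```text
time: 45.75
position: [0.4711, 0.158, 0.1571]
tool_rot: [2.122, 2.316, -0.0]
ft_force: [-0.5, -0.3, -2.5]
grip_width: 0.15
grip_force: 54.8
```

Request:
send_rows --rows '[{"x": 0,"y": 0,"z": -0.7,"roll": 0,"hand": 5},{"x": -0.2,"y": 2,"z": 0,"roll": 0,"hand": 5},{"x": -0.1,"y": 2,"z": 0,"roll": 0,"hand": 5},{"x": 0,"y": 0,"z": 0,"roll": 0,"hand": 5},{"x": 0,"y": 0,"z": 0,"roll": 0,"hand": 5}]'

```text
time: 46.25
position: [0.4713, 0.1617, 0.1569]
tool_rot: [2.122, 2.315, 0.001]
ft_force: [-0.2, -2.5, 3.7]
grip_width: 0.154
grip_force: 54.9
```

Request:
send_rows --rows '[{"x": -0.2,"y": 2,"z": 0.3,"roll": 0,"hand": 5},{"x": -0.1,"y": 2,"z": 0,"roll": 0,"hand": 5},{"x": 0,"y": 0,"z": 0,"roll": 0,"hand": 5},{"x": 0,"y": 0,"z": 0,"roll": 0,"hand": 5}]'

```text
time: 46.65
position: [0.4709, 0.1651, 0.157]
tool_rot: [2.122, 2.315, -0.001]
ft_force: [-0.1, -4.6, 5.4]
grip_width: 0.154
grip_force: 54.8
```

Request:
send_rows --rows '[{"x": -0.1,"y": 1.5,"z": 0,"roll": 0,"hand": 5},{"x": -0.1,"y": 1.5,"z": 0,"roll": 0,"hand": 5},{"x": 0,"y": 0,"z": 0,"roll": 0,"hand": 5},{"x": 0,"y": 0,"z": 0,"roll": 0,"hand": 5}]'

```text
time: 47.05
position: [0.4711, 0.1661, 0.1575]
tool_rot: [2.122, 2.312, -0.004]
ft_force: [-0.5, -9.0, 8.6]
grip_width: 0.147
grip_force: 54.9
```

Request:
send_rows --rows '[{"x": 0,"y": -3,"z": -0.3,"roll": 0,"hand": 5},{"x": 0,"y": 0,"z": 0,"roll": 0,"hand": 5},{"x": 0,"y": 0,"z": 0,"roll": 0,"hand": 36},{"x": 0,"y": 0,"z": 0,"roll": 0,"hand": 36},{"x": 0,"y": 0,"z": 0,"roll": 0,"hand": 36},{"x": 0,"y": 0,"z": 25,"roll": 0,"hand": 36},{"x": 5,"y": -15,"z": 40,"roll": 0,"hand": 36},{"x": 25,"y": -35,"z": 40,"roll": 0,"hand": 36},{"x": 25,"y": -35,"z": 30,"roll": 0,"hand": 36},{"x": 10,"y": -15,"z": 0,"roll": 0,"hand": 36}]'

```text
time: 48.05
position: [0.5341, 0.07, 0.2888]
tool_rot: [2.122, 2.308, 0.011]
ft_force: [-0.2, -0.0, -1.2]
grip_width: 0.417
grip_force: 0.0
```

Request:
send_rows --rows '[{"x": 0,"y": 0,"z": 0,"roll": 0,"hand": 50},{"x": 0,"y": 0,"z": 0,"roll": 0,"hand": 50},{"x": 0,"y": 0,"z": 0,"roll": 0,"hand": 50}]'

```text
time: 48.35
position: [0.5295, 0.0746, 0.2831]
tool_rot: [-2.118, -2.318, 0.001]
ft_force: [0.3, 0.2, -0.6]
grip_width: 0.552
grip_force: 0.0
```

Run:
```python
from h import *
s=get_state();print(s["time"],s["position"].round(4),s["ft_force"].round(2),yaw(s))
c=get_calibration("wrist");np.save("w8.npy",c["world_from_camera"])
a=get_image("wrist");cv2.imwrite("pics/w8.png",a)
cv2.imwrite("pics/scene_end.png",get_image("scene"))
b=cv2.imread("pics/scene_end.png")
cv2.imwrite("pics/fin.png",np.hstack([cv2.resize(a[:330],(500,258*1)),cv2.resize(b[150:330,230:440],(300,258))]) )
# exact scale crop for reading
cv2.imwrite("pics/w8c.png",np.vstack([cv2.resize(a[40:300],None,fx=1.25,fy=1.25),cv2.resize(b[160:310,250:650],(800,300))])[:600])
```

```text
48.35 [0.5295 0.0746 0.2831] [ 0.27  0.16 -0.62] (np.float64(-84.84788205453702), array([-0.002,  0.001, -1.   ]))
```

View pics/w8c.png

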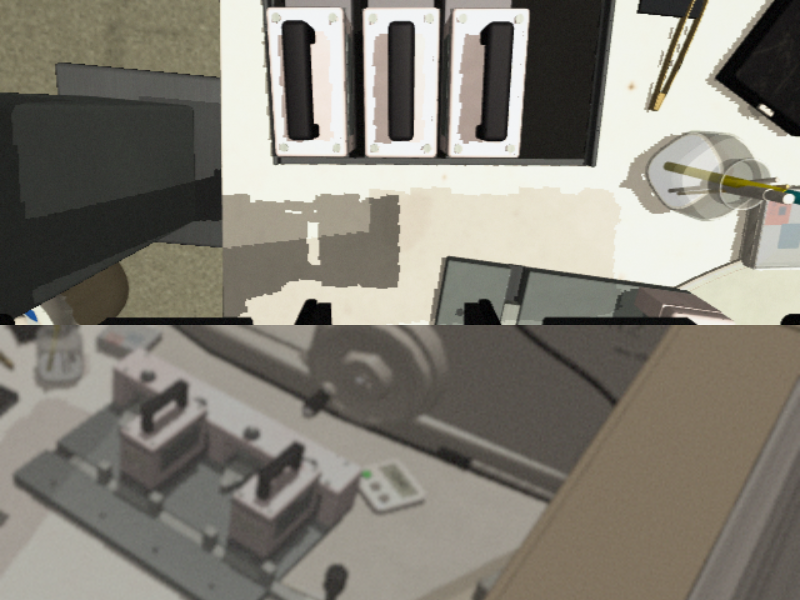

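Request:
send_rows --rows '[{"x": 8,"y": -40,"z": 0,"roll": -5,"hand": 50},{"x": 8,"y": -40,"z": 0,"roll": 0,"hand": 50},{"x": 8,"y": -40,"z": 0,"roll": 0,"hand": 50},{"x": 8,"y": -40,"z": 0,"roll": 0,"hand": 50},{"x": 9,"y": -40,"z": 0,"roll": 0,"hand": 50},{"x": 9,"y": -40,"z": 0,"roll": 0,"hand": 50},{"x": 9,"y": -40,"z": 0,"roll": 0,"hand": 50},{"x": 9,"y": -40,"z": 0,"roll": 0,"hand": 50},{"x": 9,"y": -40,"z": 0,"roll": 0,"hand": 50},{"x": 5,"y": -17,"z": 0,"roll": 0,"hand": 50}]'

```text
time: 49.45
position: [0.6117, -0.3081, 0.2833]
tool_rot: [2.225, 2.217, -0.004]
ft_force: [0.2, -0.1, -0.5]
grip_width: 0.572
grip_force: 0.0
```

Request:
send_rows --rows '[{"x": 0,"y": 0,"z": -35,"roll": 0,"hand": 50},{"x": 0,"y": 0,"z": -35,"roll": 0,"hand": 50},{"x": 0,"y": 0,"z": 0,"roll": 0,"hand": 50},{"x": 0,"y": 0,"z": 0,"roll": 0,"hand": 50},{"x": 0,"y": 0,"z": 0,"roll": 0,"hand": 50}]'

```text
time: 49.95
position: [0.6136, -0.3041, 0.2164]
tool_rot: [2.218, 2.22, 0.002]
ft_force: [0.9, -0.3, 0.3]
grip_width: 0.58
grip_force: 0.0
```

Request:
send_rows --rows '[{"x": -3,"y": 1,"z": -35,"roll": 0,"hand": 50},{"x": 0,"y": 0,"z": -35,"roll": 0,"hand": 50},{"x": 0,"y": 0,"z": -23,"roll": 0,"hand": 50},{"x": 0,"y": 0,"z": 0,"roll": 0,"hand": 50},{"x": 0,"y": 0,"z": 0,"roll": 0,"hand": 10},{"x": 0,"y": 0,"z": 0,"roll": 0,"hand": 10},{"x": 0,"y": 0,"z": 0,"roll": 0,"hand": 10},{"x": 0,"y": 0,"z": 0,"roll": 0,"hand": 10},{"x": 0,"y": 0,"z": 0,"roll": 0,"hand": 10},{"x": 0,"y": 0,"z": 0,"roll": 0,"hand": 10}]' --force 30

```text
time: 50.95
position: [0.6109, -0.3035, 0.1223]
tool_rot: [2.219, 2.219, 0.003]
ft_force: [2.7, 0.4, 2.1]
grip_width: 0.216
grip_force: 30.0
```

Request:
send_rows --rows '[{"x": 0.2,"y": 5,"z": 0,"roll": 0,"hand": 10},{"x": 0.2,"y": 5,"z": 0,"roll": 0,"hand": 10},{"x": 0.2,"y": 5,"z": 0,"roll": 0,"hand": 10},{"x": 0.2,"y": 5,"z": 0,"roll": 0,"hand": 10},{"x": 0.2,"y": 3,"z": 0,"roll": 0,"hand": 10},{"x": 0,"y": 0,"z": 0,"roll": 0,"hand": 10},{"x": 0,"y": 0,"z": 0,"roll": 0,"hand": 10}]'

```text
time: 51.65
position: [0.612, -0.2813, 0.1223]
tool_rot: [2.218, 2.218, 0.002]
ft_force: [4.0, -3.0, 1.0]
grip_width: 0.218
grip_force: 30.0
```

Moved 22.2 mm; press a bit more to confirm the stop.

Request:
send_rows --rows '[{"x": 0,"y": 3,"z": 0,"roll": 0,"hand": 10},{"x": 0,"y": 3,"z": 0,"roll": 0,"hand": 10},{"x": 0,"y": 0,"z": 0,"roll": 0,"hand": 10},{"x": 0,"y": 0,"z": 0,"roll": 0,"hand": 10}]'

```text
time: 52.05
position: [0.6118, -0.2808, 0.1224]
tool_rot: [2.216, 2.209, -0.004]
ft_force: [8.6, -11.9, -4.0]
grip_width: 0.216
grip_force: 30.0
```

Request:
send_rows --rows '[{"x": 0,"y": -5,"z": 0,"roll": 0,"hand": 10},{"x": 0,"y": 0,"z": 0,"roll": 0,"hand": 50},{"x": 0,"y": 0,"z": 0,"roll": 0,"hand": 50},{"x": 0,"y": 0,"z": 0,"roll": 0,"hand": 50},{"x": 0,"y": 0,"z": 25,"roll": 0,"hand": 50},{"x": 0,"y": 0,"z": 40,"roll": 0,"hand": 50},{"x": 0,"y": 0,"z": 40,"roll": 0,"hand": 50},{"x": 0,"y": 0,"z": 40,"roll": 0,"hand": 50},{"x": 0,"y": 0,"z": 0,"roll": 0,"hand": 50},{"x": 0,"y": 0,"z": 0,"roll": 0,"hand": 50}]'

```text
time: 53.05
position: [0.6104, -0.2791, 0.2669]
tool_rot: [2.221, 2.221, 0.001]
ft_force: [-0.6, 0.1, -0.6]
grip_width: 0.578
grip_force: 0.0
```

Run:
```python
from h import *
c=get_calibration("wrist");a=get_image("wrist");s=get_state();print(s["time"],s["position"].round(4),s["ft_force"].round(2))
cv2.imwrite("pics/end.png",a)
# expected knob centre top (closed) vs dark pixels
for dy in (0,-.022):
    p=w2px("wrist",[.6125,-.2825+dy,.082],c).round().astype(int);print(p,a[p[1]-4:p[1]+5,p[0]-4:p[0]+5].mean().round(0))
print(px2w("wrist",*w2px("wrist",[.612,-.282,.082],c),.082,c).round(3))
```

```text
53.1 [ 0.6099 -0.2787  0.2652] [ 0.28 -0.21 -0.79]
[319 238] 9.0
[319 266] 142.0
[ 0.612 -0.282  0.082]
```

```bash
python3 -c "
from bench import close_job;print(close_job())"
```

```text
the job is handed in; nothing more can be done
None
```

The job is handed in: the two magazines over 350 g are home on rails 2 and 4 (about 490 g and 430 g), the three light ones (about 200, 260 and 300 g) stand square in the tray against the fence, the lock bar is closed, and the jar and vials were not touched.

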